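Collar back in the dumbbell case

TASK

Pack up the dumbbell set: slide the chrome collar off the horn of the rack arm and set it, without dropping it, fully home in the empty pocket of the open carry case, narrow hub down and wide flange up, and let go of it. Then shut the case's lid all the way. Leave everything else where it stands.

Things in the scene. Friction and masses are not known exactly. Their poses are not given: they have to be found in the camera images.
- collar: chrome collar to put away, 0.3 kg, 30 mm long: round scalloped flange 62 mm across, 12 mm thick; on one side a hub 44 mm across, 18 mm long with a black rubber end; 29 mm bore through all. Origin: centre of the hub's end face; z axis from hub end to flange (flange at z = 18 to 30 mm). Starts hanging loose on the rack arm's horn 0.16 m up, hub towards the arm, flange towards the robot
- horn_tip (a point): centre of the horn's free end: plain round steel stub 22 mm thick, 65 mm long, no lip, on a square-tube arm that pivots stiffly on an upright pin at a low wall. It points about towards the robot and rises 15 degrees towards its tip, along the collar's z axis at the start; it stands 24 mm out of the flange. The point's x axis runs level from the tip back towards the pin
- case: open plastic carry case, fixed, 220 x 380 mm (x, y), walls 58 mm high. Origin: centre of its underside; x axis to the hinge side, away from the robot; z up. Two cup-like pockets stand on its floor: the empty one at (-10, -105) mm, the other, with the second collar, at (-10, 10) mm. A disc stack 120 mm across, 49 mm high is at (-10, 118) mm; a bar lies along the back, 48 mm high
- pocket (a point): centre of the empty pocket's mouth, 50 mm above the shelf, at (-10, -105) mm in the case's frame. The pocket is a cup of 50 mm inner and 58 mm outer diameter, 20 mm deep: the hub goes in, the flange rests on the rim and overhangs it. The case floor around it lies 45 mm below the rim, the case's side wall 80 mm away
- lid (a joint): angle of the case's lid, rad: 0 shut, 1.5 open; hinged on the far wall, it starts 1.25 to 1.45 open, leaning a little over the case towards the robot. The hinge is stiff: the lid stays at any angle and must be pushed all the way down (about 3 N near its front edge). With a collar wrong way up in the pocket it does not shut
- lid_hinge (a point): middle of the lid's hinge line, at (110, 0, 58) mm in the case's frame; the line runs along the case's y. The lid is a shallow shell 220 mm from hinge to front edge, 380 mm wide; shut, its smooth outer face lies 16 mm above the hinge line and its inner face 12 mm above it
- collar_stored: a second, like collar, already in the case's other pocket, hub down; leave it there. Origin: centre of the hub's end face
- jar: closed glass jar, 76 mm across, 100 mm high, a bystander; origin under its centre
- mug: white ceramic mug, 80 mm across, 92 mm high, a bystander; origin under its centre, handle along its +y
- dumbbell: yellow vinyl dumbbell with six-sided heads, 161 mm long, 62 mm high, lying along its x, a bystander; origin under its centre
- cone: black plastic marker cone, base 120 mm square, 152 mm high, a bystander; origin under its centre
- tin: plain metal tin, 68 mm across, 85 mm high, a bystander; origin under its centre
- spanner: spanner lying flat, 170 mm long along its x, a bystander; origin under its middle
Not all that is in view belongs to the job. Leave any purple look-alike of the collar alone.

How it is judged (in metres and radians):
On the way, in this order (a step that is already met when the one before it is completed fails the run):
1. the collar sits fully home in the empty pocket, hub down and flange up, let go and at rest (horizontal distance between collar and pocket below 0.008 m and z of collar in the frame of pocket below -0.015 m and angle between collar's own z axis and vertical below 0.12 rad and contact force between the fingers and collar below 0.2 N and linear speed of collar below 0.03 m/s), for 0.3 s.
2. the lid is shut (value of joint lid below 0.04 rad), for 0.2 s.
At the end, for the whole second after the job is handed in: The collar sits in the pocket that was empty, hub down and flange up: its hub end within 8 mm of the pocket's centre and at least 15 mm below its rim, its axis within 0.12 rad of upright, at rest; and the lid is shut to within 0.04 rad (horizontal distance between collar and pocket below 0.008 m and z of collar in the frame of pocket below -0.015 m and angle between collar's own z axis and vertical below 0.12 rad and linear speed of collar below 0.03 m/s and value of joint lid below 0.04 rad); the robot touches nothing.
It fails at once if the collar falls freely by more than about 25 mm (faster than 0.7 m/s while not held) (linear speed of collar above 0.7 m/s and contact force between the fingers and collar below 0.1 N).
It fails at once if the stored collar is moved by more than 20 mm (distance of collar_stored from where it was at the start of the episode above 0.02 m).
It fails at once if the jar, mug, dumbbell, cone, tin or spanner is moved by more than 40 mm (distance of any of jar, mug, dumbbell, cone, tin, spanner from where it was at the start of the episode above 0.04 m).
It fails at once if the jar, mug or cone is tipped over (angle between any of jar, mug, cone's own z axis and vertical above 0.6 rad).
It also fails if it takes over 70 s, if anything falls off the work surface, if the arm or the gripper's body presses on something with over 40 N, if the wrist force passes 120 N, or if a joint passes its speed limit or range.

ROBOT

A 6-joint arm with a two-finger parallel gripper is mounted at the origin on the work surface. World frame = base frame: x ahead of the robot, y to its left, z up, the work surface at z = 0. Lengths are in mm, angles in rad, forces in N, time in s.
With the tool pointing down it reaches from about 300 to 850 mm from the base axis. Payload 5.4 kg.
Tool frame: the origin (TCP) lies between the finger pads; the fingertips stand 19 mm ahead of it and the grasp point (between the pads) is the TCP; z points along the fingers, y is the line along which they close (so a half turn about z gives the same grasp; the last joint's range is limited). The gripper opens to 85 mm and grips with 20 to 120 N. Pads are 22 mm wide; open, the fingers measure 114 mm over their backs; the gripper's body (76 mm by 85 mm) begins 54 mm behind the grasp point. The pads swing forward as they close: fully open they stand 13 mm farther back than shut.
Start: joints at [0.966, 0.158, 1.597, -0, 1.386, -0.21], TCP at [221.167, 530.746, 250.299] pointing down, gripper open.
Joint ranges: [-2.91, 2.91], [-0.94, 2.29], [0.18, 2.7], [-1.29, 4.43], [0.17, 2.64], [-3, 3]. Speed limits (rad/s): [2.57, 2.57, 3.14, 3.14, 3.14, 3.14].

INTERFACE

Orientations are given as a 3x3 rotation matrix whose columns are the frame's x, y, z axes.
In Python, from workcell import env gives the robot as it stands.
- The arm moves only by the tool move_arm, never from a script. Its argument "commands" is a list that holds one entry, the list of rows, each a list of 7 numbers: the shift along the tool's x, y, z in units of 40 mm (1.0 is 40 mm), then the turn, a rotation vector about the tool's x, y, z in units of 6 degrees (1.0 is 6 degrees), then the finger opening in mm, from 0 to 85.4. A call has exactly 8 rows; each row shifts and turns the commanded pose from where the row before left it, along the tool's axes as they then stand; what a row does not reach is not made up. A row lasts 1/12 s, in which the tool goes at most 41.7 mm and 7.16 degrees, less where a joint would pass 70% of its speed; a pose out of reach is approached as far as the arm can. A call is refused whole if a number of a shift passes 1 or a number of a turn 1, either way. A call with a gripper value outside its range is refused whole. The fingers move at their own pace and stop on an object; the grip force is fixed at half the most. Time passes only in rows, so rows that do not move let the fingers close, or fill a call up. It gives the time, the measured TCP pose, the force, the opening and the grip force at its end, in the units of the state.
- env.sense(): the state, without advancing time (a new reading comes with each control period).
- env.grab_frame(name): name is "side" or "top"; returns the picture (480x640x3 uint8, blue, green, red); there is no depth.
- env.calibration(name): a dict with "fov_y" (degrees; the focal length in pixels is half the picture's height over the tangent of half this angle, whatever the lens; pixels are square), "cx", "cy" (the principal point, pixels), "origin" and "attitude" of the camera in the world. Camera axes: x right, y down, z forward; pixel columns grow to the right and rows downward; lengths in mm; the calibration is good to about 2 mm. A picture is of the moment at which its call begins. calibration takes no time and is no camera call.
- env.hand_in(): hands the job in; it is judged then, once.
The state is a dict: "clock": time; "joint_positions": joint angles; "qd": joint speeds; "tau": joint torques, N m; "tool_pos": TCP position; "ee_rot": TCP orientation; "ft_force": force on the tool from outside, world axes, zero at the start; "torque": the same for the moment, N m; "grip_width": finger opening in mm; "finger_force": force on a finger pad.
Only numpy, scipy, OpenCV 4.12 (cv2) and the standard library are available. Lean on these libraries where they do the work, as an engineer would, in place of code of your own. Each camera call takes 0.05 s, during which the arm holds its last target. There are 200 camera calls.

## Working session

There is one attempt and no reset: what is moved stays moved. The work goes in short steps, Python scripts to look and compute and a tool call to move; the robot and the scene stay as the last step left them, time stands still between calls to the robot, and variables do not carry over. Pictures are saved under pics/ and viewed, at most 13 in all, crops included, and the job is handed in when it is done.

Besides the shell and the picture viewer there is one more tool, called after "Emit:" as name([rows], argument=value, ...), one row to a line, values as JSON. move_arm: Moves the arm, as the interface text tells. Its arguments: {"type":"object","properties":{"commands":{"type":"array","items":{"type":"array","items":{"type":"array","items":{"type":"number"}}}}},"required":["commands"]}

```bash
mkdir -p pics; ls
python3 - <<'E'
from workcell import env
import cv2
for n in ("side","top"):
    cv2.imwrite(f"pics/{n}0.png",env.grab_frame(n)); print(n,env.calibration(n))
print(env.sense())
E
```

```text
pics
side {'fov_y': 51.92208689704505, 'cx': 322.64560053623387, 'cy': 241.40267748718784, 'origin': array([ -96.37535466, -533.52070537,  996.34738494]), 'attitude': array([[ 0.65259903, -0.54498754,  0.52640583],
       [-0.75744536, -0.4510985 ,  0.47200283],
       [-0.01977478, -0.70675224, -0.70718472]])}
top {'fov_y': 44.21918920190615, 'cx': 324.7514509915002, 'cy': 241.96724401537583, 'origin': array([ 168.21123781,   47.47819174, 1865.28601446]), 'attitude': array([[-0.11159673, -0.97191893,  0.20717086],
       [-0.99374925,  0.10975911, -0.02038033],
       [-0.00293086, -0.20815026, -0.97809247]])}
{'clock': 0.1, 'joint_positions': array([ 9.65904040e-01,  1.59015735e-01,  1.59811597e+00, -4.55188570e-05,
        1.38620460e+00, -2.10122251e-01]), 'qd': array([-2.50967780e-03, -9.50239736e-05, -1.30018016e-03,  1.86473356e-04,
        1.50662487e-03, -1.29045493e-03]), 'tau': array([-4.61067648e-04, -3.96989608e+01, -3.32338178e+01, -2.35715106e-04,
        4.19941905e-03, -1.59679214e-06]), 'tool_pos': array([220.88512107, 530.32047885, 249.39380194]), 'ee_rot': array([[-9.23088108e-01,  3.84587355e-01, -9.54761696e-04],
       [ 3.84588407e-01,  9.23087009e-01, -1.45970854e-03],
       [ 3.19942671e-04, -1.71462988e-03, -9.99998479e-01]]), 'ft_force': array([-0.12904693, -1.28973634,  0.1525939 ]), 'torque': array([-0.00745513, -0.03331385, -0.01858201]), 'finger_force': 0.0, 'grip_width': 85.56638385475986}
```

View pics/side0.png

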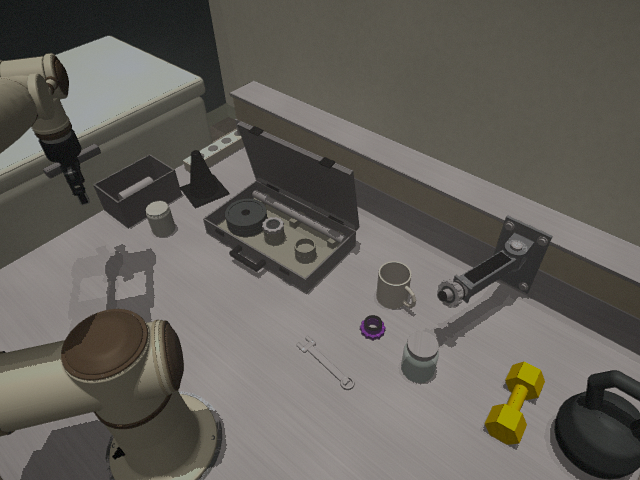

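View pics/top0.png

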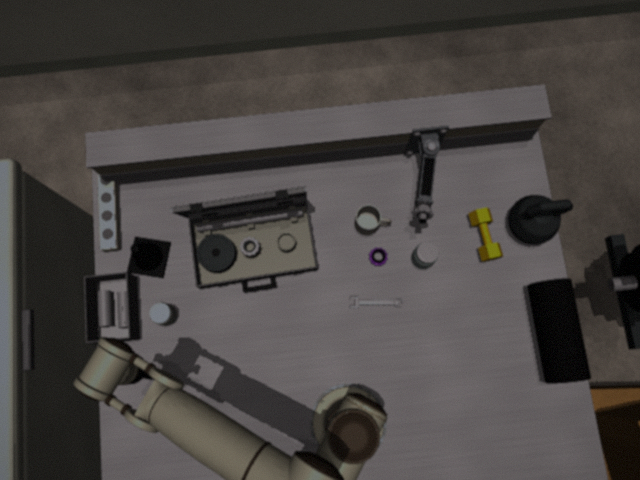

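The chrome collar on the horn shows at side (450,293) and top (422,215). The purple look-alike lies on the table at side (373,327), the stored collar is in its cup at side (273,231), and the empty pocket is at side (305,250). The chrome one on the horn fits the description. I'll confirm it in an enlarged crop.

Run:
```python
import cv2,numpy as np
s=cv2.imread("pics/side0.png");t=cv2.imread("pics/top0.png")
def crop(im,x,y,w,h,k):
    c=cv2.resize(im[y:y+h,x:x+w],None,fx=k,fy=k,interpolation=cv2.INTER_CUBIC)
    for i in range(0,w,10):
        cv2.line(c,(i*k,0),(i*k,6 if i%50 else 14),(0,255,255),1)
        if i%20==0: cv2.putText(c,str(x+i),(i*k,24),0,.35,(0,255,255),1)
    for i in range(0,h,10):
        cv2.line(c,(0,i*k),(6,i*k),(0,255,255),1)
        if i%20==0: cv2.putText(c,str(y+i),(8,i*k+4),0,.35,(0,255,255),1)
    return c
a=np.clip(crop(s,420,210,133,100,6)*1.3,0,255).astype(np.uint8)
cv2.imwrite("pics/c1.png",a)
b=crop(s,195,120,170,172,3); 
d=np.vstack([crop(t,180,180,145,115,3)]); e=crop(t,400,120,50,115,3)
d=np.hstack([np.clip(d*1.7,0,255).astype(np.uint8)])
W=np.zeros((600,800,3),np.uint8)
e=np.clip(crop(t,395,120,50,115,5)*1.7,0,255).astype(np.uint8)
d=np.clip(crop(t,180,180,135,115,4)*1.7,0,255).astype(np.uint8)
W[:575,:250]=e; W[:460,255:795]=d
cv2.imwrite("pics/c2.png",W)
cv2.imwrite("pics/c3.png",crop(s,195,145,170,149,4)[:600,:800])
```

```text
(no output)
```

View pics/c1.png

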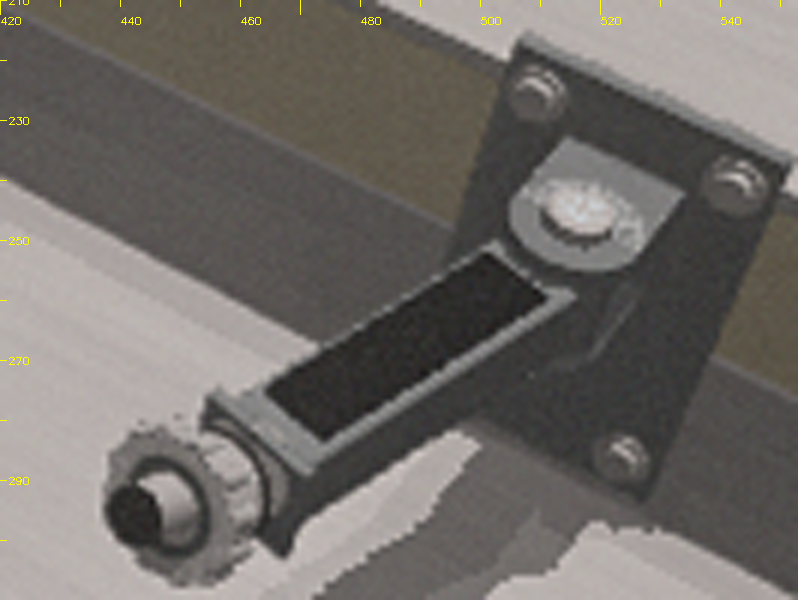

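View pics/c2.png

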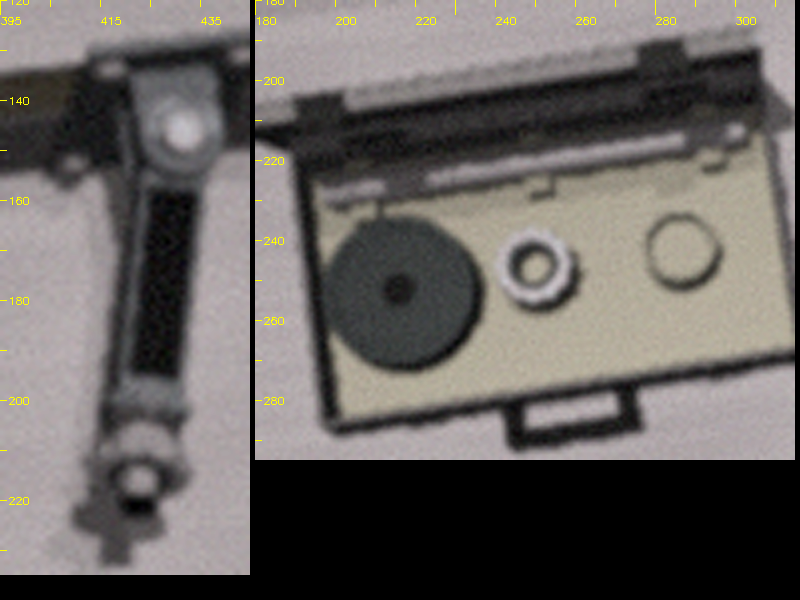

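View pics/c3.png

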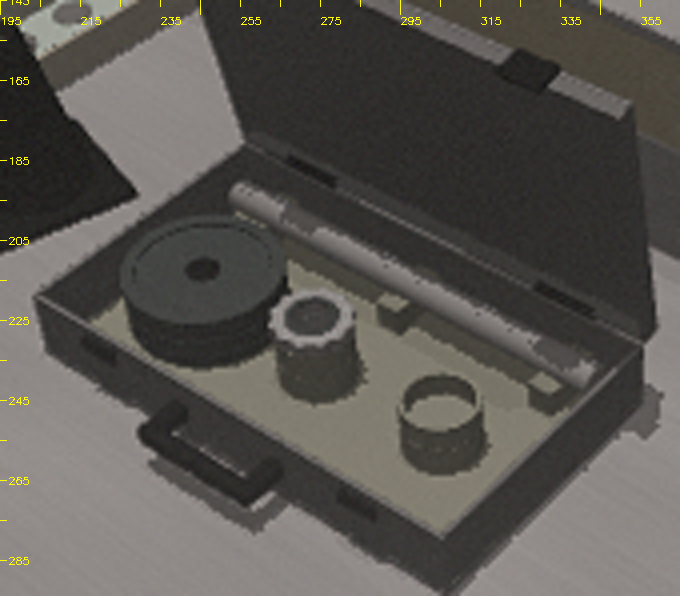

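The crops confirm a chrome flange with a scalloped rim on the horn, with the tip at side (442.2,295.8) and top (422.6,221). The pocket mouth is at side (305.2,245.7) and top (287,242.5). The purple ring lies loose on the table, so it is not the one.

```bash
cat > h.py <<'E'
import numpy as np
from workcell import env
from scipy.optimize import least_squares
def ray(n,p):
    c=env.calibration(n); f=240/np.tan(np.radians(c['fov_y']/2))
    d=c['attitude']@np.array([(p[0]-c['cx'])/f,(p[1]-c['cy'])/f,1]); return c['origin'],d
def atz(n,p,z):
    o,d=ray(n,p); return o+d*(z-o[2])/d[2]
def proj(n,X):
    c=env.calibration(n); f=240/np.tan(np.radians(c['fov_y']/2))
    v=c['attitude'].T@(np.asarray(X)-c['origin']); return np.array([c['cx']+f*v[0]/v[2],c['cy']+f*v[1]/v[2]])
def tri(ps,pt):
    r=least_squares(lambda X:np.r_[proj('side',X)-ps,proj('top',X)-pt],[500,0,100]); return r.x,r.fun
E
python3 - <<'E'
from h import *
np.set_printoptions(precision=1,suppress=True)
print("tip",*tri((442.2,295.8),(422.6,221)))
print("pin",*tri((516.7,245),(431,146)))
print("pocket tri",*tri((305.2,245.7),(287,242.5)),atz('side',(305.2,245.7),50),atz('top',(287,242.5),50))
print("stored",atz('side',(273,224.7),62),atz('top',(248.7,246.5),62))
print("corners58",*[atz('side',p,58) for p in [(305.75,279.2),(204.5,219.2),(355.7,231.2)]])
print("arm",[proj('side',env.sense()['tool_pos']),proj('top',env.sense()['tool_pos'])])
print("mug top",atz('side',(394,272),92),"jar top",atz('side',(423,344),100),'purple',atz('side',(373,326),15),'tin',atz('side',(158,210),85),'cone',atz('side',(197,153),152))
print("lidcorner",tri((352,173),(302,190)))
E
```

```text
tip [ 558.7 -283.1  167.4] [-0.1  0.   0.1 -0.1]
pin [ 783.7 -340.2  182.5] [-0.4  0.1  0.4 -0.4]
pocket tri [566.7 126.7  46.6] [-0.5  0.1  0.3 -0.6] [565.7 123.6  50. ] [564.3 127.7  50. ]
stored [560.8 239.4  62. ] [562.4 247.1  62. ]
corners58 [473.8  38.1  58. ] [455.7 409.4  58. ] [689.9  48.7  58. ]
arm [array([ 82.2, 190. ]), array([145.1, 368.3])]
mug top [ 607.8 -132.5   92. ] jar top [ 473.6 -299.7  100. ] purple [ 493.9 -158.7   15. ] tin [380.7 514.3  85. ] cone [575.4 561.1 152. ]
lidcorner (array([669.1,  56.9, 263.1]), array([-1.9,  0.5,  1.3, -1.9]))
```

```bash
cat >> h.py <<'E'
from scipy.spatial.transform import Rotation as Ro
def plan(p,R,n=8,start=None):
    """rows from the measured pose to p,R in n rows: world shift (mm) in tool units, constant turn"""
    s=env.sense(); p0,R0=(s['tool_pos'],s['ee_rot']) if start is None else start
    w=Ro.from_matrix(R0.T@R).as_rotvec(); Rc=R0.copy(); dp=(np.asarray(p,float)-p0)/n
    for i in range(n):
        print(np.round(np.r_[Rc.T@dp/40,np.degrees(w)/6/n],2).tolist()); Rc=Rc@Ro.from_rotvec(w/n).as_matrix()
def fwd(az,dn,sy=1):
    """tool frame heading az (deg), dn deg below horizontal, y level (sy=+1: to the left)"""
    az,dn=np.radians([az,dn]); z=np.r_[np.cos(dn)*np.cos(az),np.cos(dn)*np.sin(az),-np.sin(dn)]
    y=sy*np.r_[-np.sin(az),np.cos(az),0]; return np.c_[np.cross(y,z),y,z]
def st():
    s=env.sense(); print(s['clock'],s['joint_positions'].round(3),s['tool_pos'].round(1),s['ft_force'].round(1),round(s['grip_width'],1),round(s['finger_force'],1)); print(s['ee_rot'].round(3).tolist())
    open('log.txt','a').write(repr((s['joint_positions'].tolist(),s['tool_pos'].tolist(),s['ee_rot'].tolist()))+'\n')
E
python3 - <<'E'
from h import *
st(); plan([330,-240+480,300],fwd(-14.2,89.9),8)
E
```

```text
0.1 [ 0.966  0.159  1.598 -0.     1.386 -0.21 ] [220.9 530.3 249.4] [-0.1 -1.3  0.2] 85.6 0.0
[[-0.923, 0.385, -0.001], [0.385, 0.923, -0.001], [0.0, -0.002, -1.0]]
[-0.66, -0.71, -0.16, -0.0, -0.0, -0.18]
[-0.65, -0.72, -0.16, -0.0, -0.0, -0.18]
[-0.64, -0.73, -0.16, -0.0, -0.0, -0.18]
[-0.62, -0.74, -0.16, -0.0, -0.0, -0.18]
[-0.61, -0.75, -0.16, -0.0, -0.0, -0.18]
[-0.6, -0.76, -0.16, -0.0, -0.0, -0.18]
[-0.58, -0.78, -0.16, -0.0, -0.0, -0.18]
[-0.57, -0.79, -0.16, -0.0, -0.0, -0.18]
```

Emit:
move_arm([
  [[-0.66, -0.71, -0.16, 0, 0, -0.18, 85], [-0.65, -0.72, -0.16, 0, 0, -0.18, 85], [-0.64, -0.73, -0.16, 0, 0, -0.18, 85], [-0.62, -0.74, -0.16, 0, 0, -0.18, 85], [-0.61, -0.75, -0.16, 0, 0, -0.18, 85], [-0.6, -0.76, -0.16, 0, 0, -0.18, 85], [-0.58, -0.78, -0.16, 0, 0, -0.18, 85], [-0.57, -0.79, -0.16, 0, 0, -0.18, 85]],
])

```text
clock: 0.77
tool_pos: [330.5, 238.7, 301.5]
ee_rot: [[-0.971, 0.24, -0.0], [0.24, 0.971, -0.0], [0.0, -0.0, -1.0]]
ft_force: [1.5, -0.1, 0.4]
grip_width: 85.2
finger_force: 0.0
```

Run:
```python
from h import *
st(); plan([420,-60,320],fwd(-14.2,75),8)
```

```text
0.7667 [ 0.327 -0.333  1.956 -0.     1.519 -1.001] [330.5 238.7 301.5] [ 1.5 -0.1  0.4] 85.2 0.0
[[-0.971, 0.24, -0.0], [0.24, 0.971, -0.0], [0.0, -0.0, -1.0]]
[-0.5, -0.84, -0.06, 0.0, -0.31, 0.01]
[-0.5, -0.84, -0.04, 0.0, -0.31, 0.01]
[-0.5, -0.84, -0.03, 0.0, -0.31, 0.01]
[-0.5, -0.84, -0.01, 0.0, -0.31, 0.01]
[-0.5, -0.84, 0.01, 0.0, -0.31, 0.01]
[-0.5, -0.84, 0.02, 0.0, -0.31, 0.01]
[-0.5, -0.84, 0.04, 0.0, -0.31, 0.01]
[-0.5, -0.84, 0.06, 0.0, -0.31, 0.01]
```

Emit:
move_arm([
  [[-0.5, -0.84, -0.06, 0, -0.31, 0, 85], [-0.5, -0.84, -0.04, 0, -0.31, 0, 85], [-0.5, -0.84, -0.03, 0, -0.31, 0, 85], [-0.5, -0.84, -0.01, 0, -0.31, 0, 85], [-0.5, -0.84, 0.01, 0, -0.31, 0, 85], [-0.5, -0.84, 0.02, 0, -0.31, 0, 85], [-0.5, -0.84, 0.04, 0, -0.31, 0, 85], [-0.5, -0.84, 0.06, 0, -0.31, 0, 85]],
])

```text
clock: 1.43
tool_pos: [420.3, -60.8, 320.1]
ee_rot: [[-0.937, 0.242, 0.251], [0.234, 0.97, -0.063], [-0.259, -0.0, -0.966]]
ft_force: [0.8, 0.6, -0.6]
grip_width: 85.3
finger_force: 0.0
```

Run:
```python
from h import *
st(); plan([440,-255,300],fwd(-14.2,52),8)
# kinematics fit: offset d, h,L1,L2,Lt ; j4=0 samples
import ast
D=[ast.literal_eval(l) for l in open('log.txt')]
def fk(q,k):
    h,L1,L2,Lt,d,s,a0=k
    Rz=lambda a:Ro.from_euler('z',a).as_matrix(); Ry=lambda a:Ro.from_euler('y',a).as_matrix()
    A=Rz(q[0]); p=np.r_[0,0,h]; B=A@Ry(q[1]); p=p+B@np.r_[a0,0,L1]; B=B@Ry(q[2]); p=p+B@np.r_[0,0,L2]
    B=B@Rz(q[3]); B=B@Ry(q[4]); p=p+B@np.r_[0,s,Lt]; B=B@Rz(q[5]); p=p+A@np.r_[0,d,0]; return p,B
f=lambda k:np.concatenate([fk(q,k)[0]-p for q,p,R in D]+[1e-2*(k-[200,450,450,250,60,60,0])])
r=least_squares(f,[200,450,450,250,60,60,0]); print(r.x.round(1),r.cost)
for q,p,R in D: print((np.array(fk(q,r.x)[1]).T@np.array(R)).round(2).tolist())
```

```text
1.4333 [-0.471 -0.515  2.065  0.059  1.337 -1.804] [420.3 -60.8 320.1] [ 0.8  0.6 -0.6] 85.3 0.0
[[-0.937, 0.242, 0.251], [0.234, 0.97, -0.063], [-0.259, -0.0, -0.966]]
[-0.18, -0.57, 0.11, 0.0, -0.48, 0.0]
[-0.18, -0.57, 0.12, 0.0, -0.48, 0.0]
[-0.17, -0.57, 0.13, 0.0, -0.48, 0.0]
[-0.16, -0.57, 0.14, 0.0, -0.48, 0.0]
[-0.16, -0.57, 0.15, 0.0, -0.48, 0.0]
[-0.15, -0.57, 0.16, 0.0, -0.48, 0.0]
[-0.14, -0.57, 0.16, 0.0, -0.48, 0.0]
[-0.13, -0.57, 0.17, 0.0, -0.48, 0.0]
[ 2.668e+02  3.725e+02  5.143e+02  2.902e+02  1.200e+02 -2.000e-01
 -2.100e+00] 1.2553623656758044
[[0.0, -1.0, -0.0], [1.0, 0.0, 0.0], [-0.0, -0.0, 1.0]]
[[0.0, -1.0, -0.0], [1.0, 0.0, 0.0], [0.0, -0.0, 1.0]]
[[0.0, -1.0, -0.0], [1.0, 0.0, 0.0], [-0.0, -0.0, 1.0]]
```

Emit:
move_arm([
  [[-0.18, -0.57, 0.11, 0, -0.48, 0, 85], [-0.18, -0.57, 0.12, 0, -0.48, 0, 85], [-0.17, -0.57, 0.13, 0, -0.48, 0, 85], [-0.16, -0.57, 0.14, 0, -0.48, 0, 85], [-0.16, -0.57, 0.15, 0, -0.48, 0, 85], [-0.15, -0.57, 0.16, 0, -0.48, 0, 85], [-0.14, -0.57, 0.16, 0, -0.48, 0, 85], [-0.13, -0.57, 0.17, 0, -0.48, 0, 85]],
])

```text
clock: 2.1
tool_pos: [439.8, -253.0, 299.8]
ee_rot: [[-0.764, 0.242, 0.598], [0.19, 0.97, -0.15], [-0.617, -0.001, -0.787]]
ft_force: [1.1, 0.3, -0.9]
grip_width: 85.2
finger_force: 0.0
```

```bash
cat > kin.py <<'E'
from h import *
import ast
D=[ast.literal_eval(l) for l in open('log.txt')]
Rz=lambda a:Ro.from_euler('z',a).as_matrix(); Ry=lambda a:Ro.from_euler('y',a).as_matrix()
def fk(q,k):
    h,L1,L2,Lt,d,e=k
    A=Rz(q[0]); B=A@Ry(q[1]); p=np.r_[0,0,h]+A@np.r_[0,d,0]+B@np.r_[0,0,L1]; B=B@Ry(q[2]); p=p+B@np.r_[e,0,L2]
    B=B@Rz(q[3])@Ry(q[4]); p=p+B@np.r_[0,0,Lt]; return p,B@Rz(q[5]+np.pi/2)
k0=np.array([266.8,372,514,290,120,0])
K=least_squares(lambda k:np.concatenate([fk(q,k)[0]-p for q,p,R in D]+[1e-3*(k-k0)]),k0).x
lo=np.array([-2.91,-.94,.18,-1.29,.17,-3]);hi=np.array([2.91,2.29,2.7,4.43,2.64,3])
def ik(p,R,q0):
    def f(q):
        P,B=fk(q,K); return np.r_[(P-p)/100,Ro.from_matrix(B.T@R).as_rotvec()]
    r=least_squares(f,np.clip(q0,lo+.01,hi-.01),bounds=(lo,hi)); return r.x,r.cost
E
python3 - <<'E'
from h import *
st()
from kin import *
print(K.round(1),[ (fk(q,K)[0]-p).round(1) for q,p,R in D])
a=-fwd(-14.2,15)[:,2]
fl=np.r_[558.7,-283.1,167.4]-30*a-np.r_[0,0,3.5]
print("flange mid",fl)
q0=env.sense()['joint_positions']
for dn in (60,55,50,45,40,30,15):
  for off in (0,90):
    q,c=ik(fl+off*a,fwd(-14.2,dn),q0); print(dn,off,q.round(2),round(c,5))
    q,c=ik(fl+off*a,fwd(-14.2,dn),[-.4,0,1.8,3,.6,1.2]); print('   flip',q.round(2),round(c,5))
P=np.r_[565,126,57]
for dn in (90,80,70,60,50):
  for az in (2.6,92.6,-87.4,45,-45):
    for sy,j6 in ((1,-1.4),(-1,1.5)):
      q,c=ik(P,fwd(az,dn,sy),[0,.3,1.8,0,1,j6])
      if c<1e-6: print(dn,az,sy,q.round(2))
E
```

```text
2.1 [-1.023 -0.518  2.205  0.534  1.014 -2.534] [ 439.8 -253.   299.8] [ 1.1  0.3 -0.9] 85.2 0.0
[[-0.764, 0.242, 0.598], [0.19, 0.97, -0.15], [-0.617, -0.001, -0.787]]
[298.1 385.7 519.1 286.4 119.9  47.8] [array([-0.,  0., -0.]), array([-0.,  0., -0.]), array([-0.,  0.,  0.]), array([ 0., -0.,  0.])]
flange mid [ 586.79236902 -290.20846218  156.13542865]
60 0 [-0.75  0.15  1.88  0.4   0.68 -2.33] 0.0
   flip [-0.84  0.09  2.11  1.23  0.47  3.  ] 0.06538
60 90 [-0.85 -0.1   2.09  0.43  0.76 -2.43] 0.0
   flip [-1.01 -0.17  2.3   1.1   0.67  3.  ] 0.06934
55 0 [-0.77  0.12  1.95  0.54  0.6  -2.47] 0.0
   flip [-0.84  0.09  2.11  1.26  0.47  3.  ] 0.03897
55 90 [-0.88 -0.14  2.15  0.56  0.69 -2.56] 0.0
   flip [-1.   -0.18  2.31  1.14  0.65  3.  ] 0.0431
50 0 [-0.8   0.1   2.01  0.72  0.53 -2.66] 0.0
   flip [-0.84  0.09  2.12  1.28  0.47  3.  ] 0.01934
50 90 [-0.91 -0.17  2.21  0.72  0.64 -2.73] 0.0
   flip [-1.   -0.18  2.33  1.18  0.64  3.  ] 0.02301
45 0 [-0.82  0.09  2.06  0.96  0.48 -2.9 ] 0.0
   flip [-0.84  0.09  2.12  1.31  0.47  3.  ] 0.00651
45 90 [-0.95 -0.19  2.27  0.91  
[... 1583 characters left out ...]
18  0.47  1.65 -0.39  1.1   0.33]
70 45 1 [-0.13  0.25  1.96  0.4   0.76 -2.76]
70 45 -1 [-0.13  0.25  1.96  0.4   0.76  0.39]
70 -45 1 [ 0.15  0.32  1.86 -0.4   0.79 -0.38]
70 -45 -1 [ 0.15  0.32  1.86 -0.4   0.79  2.76]
60 2.6 1 [-0.    0.15  2.13  0.07  0.34 -1.68]
60 2.6 -1 [-0.    0.15  2.13  0.07  0.34  1.47]
60 92.6 -1 [-0.24  0.44  1.75  0.55  1.17 -0.56]
60 -87.4 1 [ 0.25  0.54  1.6  -0.56  1.17  0.48]
60 45 -1 [-0.21  0.21  2.06  0.71  0.7   0.06]
60 -45 1 [ 0.22  0.33  1.91 -0.69  0.73 -0.08]
50 92.6 -1 [-0.31  0.5   1.74  0.68  1.27 -0.69]
50 -87.4 1 [ 0.32  0.63  1.55 -0.7   1.27  0.59]
50 45 -1 [-0.29  0.21  2.14  1.04  0.71 -0.3 ]
50 -45 1 [ 0.29  0.36  1.94 -1.    0.74  0.24]
```

Emit:
move_arm([
  [[0, 0, 0, 0, 0, 1, 85], [0, 0, 0, 0, 0, 1, 85], [0, 0, 0, 0, 0, 1, 85], [0, 0, 0, 0, 0, 1, 85], [0, 0, 0, 0, 0, 1, 85], [0, 0, 0, 0, 0, 1, 85], [0, 0, 0, 0, 0, 1, 85], [0, 0, 0, 0, 0, 1, 85]],
])

```text
clock: 2.77
tool_pos: [439.9, -251.5, 299.5]
ee_rot: [[-0.329, 0.733, 0.596], [0.852, 0.503, -0.148], [-0.408, 0.459, -0.789]]
ft_force: [-0.1, -0.3, -0.3]
grip_width: 85.1
finger_force: 0.0
```

Emit:
move_arm([
  [[0, 0, 0, 0, 0, 1, 85], [0, 0, 0, 0, 0, 1, 85], [0, 0, 0, 0, 0, 1, 85], [0, 0, 0, 0, 0, 1, 85], [0, 0, 0, 0, 0, 1, 85], [0, 0, 0, 0, 0, 1, 85], [0, 0, 0, 0, 0, 1, 85], [0, 0, 0, 0, 0, 1, 85]],
])

```text
clock: 3.43
tool_pos: [440.0, -251.5, 299.5]
ee_rot: [[0.324, 0.735, 0.596], [0.944, -0.296, -0.148], [0.068, 0.61, -0.789]]
ft_force: [0.4, 0.2, -0.3]
grip_width: 84.9
finger_force: 0.0
```

Emit:
move_arm([
  [[0, 0, 0, 0, 0, 1, 85], [0, 0, 0, 0, 0, 1, 85], [0, 0, 0, 0, 0, 1, 85], [0, 0, 0, 0, 0, 1, 85], [0, 0, 0, 0, 0, 1, 85], [0, 0, 0, 0, 0, 1, 85], [0, 0, 0, 0, 0, 1, 85], [0, 0, 0, 0, 0, 1, 85]],
])

```text
clock: 4.1
tool_pos: [440.0, -251.5, 299.5]
ee_rot: [[0.763, 0.251, 0.596], [0.411, -0.899, -0.148], [0.499, 0.358, -0.789]]
ft_force: [-0.4, -0.2, -0.2]
grip_width: 85.1
finger_force: 0.0
```

Run:
```python
from h import *
st()
plan([470,-262,230],fwd(-14.2,35,-1),8)
from kin import *
q=env.sense()['joint_positions']
a=-fwd(-14.2,15)[:,2]; fl=np.r_[586.8,-290.2,156.1]
for p,dn in (([470,-262,230],35),(fl+70*a,15),(fl,15),(fl+60*a,15),(np.r_[400,-200,250],40),([400,0,300],70),([565,126,200],90)):
    q,c=ik(np.array(p),fwd(-14.2,dn,-1),q); print(q.round(2),round(c,6))
```

```text
4.1 [-1.02  -0.517  2.205  0.531  1.016 -0.011] [ 440.  -251.5  299.5] [-0.4 -0.2 -0.2] 85.1 0.0
[[0.763, 0.251, 0.596], [0.411, -0.899, -0.148], [0.499, 0.358, -0.789]]
[-0.05, -0.02, 0.23, -0.11, 0.34, 0.74]
[-0.06, -0.02, 0.23, -0.11, 0.34, 0.74]
[-0.07, -0.02, 0.23, -0.11, 0.34, 0.74]
[-0.08, -0.02, 0.22, -0.11, 0.34, 0.74]
[-0.09, -0.01, 0.22, -0.11, 0.34, 0.74]
[-0.1, -0.01, 0.22, -0.11, 0.34, 0.74]
[-0.11, -0.0, 0.21, -0.11, 0.34, 0.74]
[-0.11, 0.0, 0.21, -0.11, 0.34, 0.74]
[-1.09 -0.43  2.42  1.11  0.75  0.03] 0.0
[-1.06  0.04  2.42  2.04  0.9  -0.96] 0.0
[-0.92  0.24  2.25  2.2   0.85 -1.04] 0.0
[-1.04  0.07  2.4   2.07  0.9  -0.97] 0.0
[-1.19 -0.92  2.59  0.8   1.04  0.36] 0.0
[-0.32 -0.67  2.21  0.03  1.25  1.49] 0.0
[0.01 0.21 1.64 0.   1.29 1.83] 0.0
```

Emit:
move_arm([
  [[-0.05, -0.02, 0.23, -0.11, 0.34, 0.74, 85], [-0.06, -0.02, 0.23, -0.11, 0.34, 0.74, 85], [-0.07, -0.02, 0.23, -0.11, 0.34, 0.74, 85], [-0.08, -0.02, 0.22, -0.11, 0.34, 0.74, 85], [-0.09, -0.01, 0.22, -0.11, 0.34, 0.74, 85], [-0.1, -0.01, 0.22, -0.11, 0.34, 0.74, 85], [-0.11, 0, 0.21, -0.11, 0.34, 0.74, 85], [-0.11, 0, 0.21, -0.11, 0.34, 0.74, 85]],
])

```text
clock: 4.77
tool_pos: [469.7, -262.8, 230.0]
ee_rot: [[0.558, -0.242, 0.793], [-0.14, -0.97, -0.198], [0.818, -0.0, -0.576]]
ft_force: [0.1, 0.4, -0.4]
grip_width: 85.1
finger_force: 0.0
```

Run:
```python
from h import *
st()
a=-fwd(-14.2,15)[:,2]; fl=np.r_[586.8,-290.2,156.1]
plan(fl+70*a,fwd(-14.2,15,-1),8)
```

```text
4.7667 [-1.091 -0.429  2.417  1.106  0.755  0.026] [ 469.7 -262.8  230. ] [ 0.1  0.4 -0.4] 85.1 0.0
[[0.558, -0.242, 0.793], [-0.14, -0.97, -0.198], [0.818, -0.0, -0.576]]
[-0.05, -0.01, 0.23, -0.0, 0.42, 0.0]
[-0.06, -0.01, 0.23, -0.0, 0.42, 0.0]
[-0.07, -0.01, 0.23, -0.0, 0.42, 0.0]
[-0.08, -0.01, 0.23, -0.0, 0.42, 0.0]
[-0.09, -0.01, 0.22, -0.0, 0.42, 0.0]
[-0.1, -0.01, 0.22, -0.0, 0.42, 0.0]
[-0.11, -0.01, 0.21, -0.0, 0.42, 0.0]
[-0.12, -0.01, 0.21, -0.0, 0.42, 0.0]
```

Emit:
move_arm([
  [[-0.05, -0.01, 0.23, 0, 0.42, 0, 85], [-0.06, -0.01, 0.23, 0, 0.42, 0, 85], [-0.07, -0.01, 0.23, 0, 0.42, 0, 85], [-0.08, -0.01, 0.23, 0, 0.42, 0, 85], [-0.09, -0.01, 0.22, 0, 0.42, 0, 85], [-0.1, -0.01, 0.22, 0, 0.42, 0, 85], [-0.11, -0.01, 0.21, 0, 0.42, 0, 85], [-0.12, -0.01, 0.21, 0, 0.42, 0, 85]],
])

```text
clock: 5.43
tool_pos: [521.2, -272.3, 174.0]
ee_rot: [[0.251, -0.24, 0.938], [-0.059, -0.971, -0.232], [0.966, 0.003, -0.258]]
ft_force: [-0.1, -0.1, 0.4]
grip_width: 84.9
finger_force: 0.0
```

Run:
```python
from h import *
import cv2
st()
s=env.sense(); T=s['tool_pos'];R=s['ee_rot']
for n,z in (("side",-10),("top",-10)):
    im=env.grab_frame(n); cv2.imwrite(f"pics/{n}1.png",im)
    x,y=proj(n,T+50*R[:,2]).astype(int); print(n,x,y)
    k=6 if n=="side" else 6
    c=cv2.resize(im[y-50:y+50,x-33:x+33],None,fx=6,fy=6,interpolation=cv2.INTER_CUBIC)
    c=np.clip(c*1.4,0,255).astype(np.uint8)
    for d,col in ((0,(0,0,255)),(19,(0,255,255)),(40,(0,255,0)),(70,(255,0,0))):
        u=(proj(n,T+d*R[:,2])-[x-33,y-50])*6; cv2.circle(c,tuple(u.astype(int)),4,col,1)
    cv2.imwrite(f"pics/{n}1c.png",c); print(x-33,y-50)
a,b=[cv2.imread(f"pics/{n}1c.png") for n in ("side","top")]; cv2.imwrite("pics/g1.png",np.hstack([a,b]))
```

```text
5.4333 [-1.06   0.043  2.425  2.038  0.91  -0.96 ] [ 521.2 -272.3  174. ] [-0.1 -0.1  0.4] 84.9 0.0
[[0.251, -0.24, 0.938], [-0.059, -0.971, -0.232], [0.966, 0.003, -0.258]]
side 444 295
411 245
top 422 218
389 168
```

View pics/g1.png

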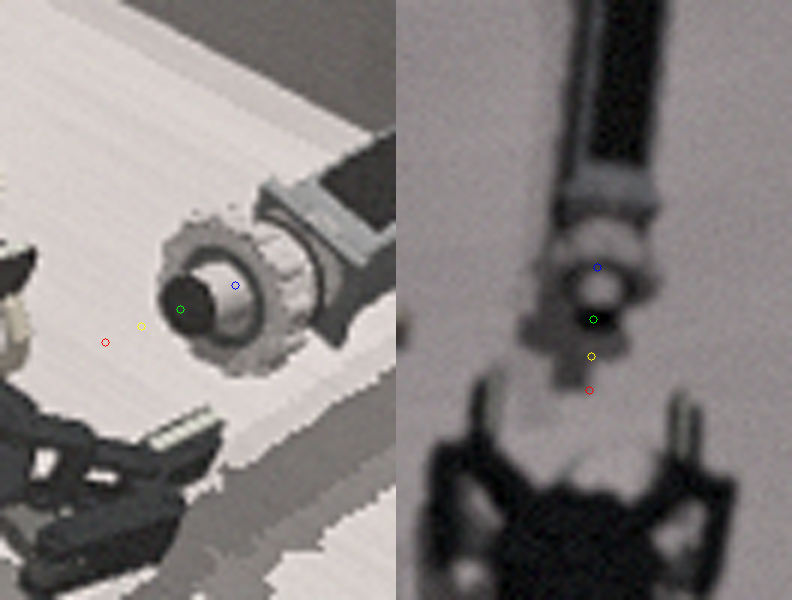

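The flange face is centred on the tool axis to within about 1–2 px: side crop (217,295) against an expected (224,291), and about 1 px right in the top view. I advance with a small correction.

Emit:
move_arm([
  [[-0.04, 0.06, 0.1, 0, 0, 0, 85], [0, 0, 0.25, 0, 0, 0, 85], [0, 0, 0.25, 0, 0, 0, 85], [0, 0, 0.25, 0, 0, 0, 85], [0, 0, 0.25, 0, 0, 0, 85], [0, 0, 0.25, 0, 0, 0, 85], [0, 0, 0.25, 0, 0, 0, 85], [0, 0, 0.22, 0, 0, 0, 85]],
])

```text
clock: 6.2
tool_pos: [589.5, -292.0, 156.0]
ee_rot: [[0.251, -0.238, 0.938], [-0.057, -0.971, -0.232], [0.966, 0.004, -0.258]]
ft_force: [-0.3, -0.6, 0.4]
grip_width: 84.8
finger_force: 0.0
```

Emit:
move_arm([
  [[0, 0, 0, 0, 0, 0, 75], [0, 0, 0, 0, 0, 0, 70], [0, 0, 0, 0, 0, 0, 66], [0, 0, 0, 0, 0, 0, 62], [0, 0, 0, 0, 0, 0, 58], [0, 0, 0, 0, 0, 0, 54], [0, 0, 0, 0, 0, 0, 50], [0, 0, 0, 0, 0, 0, 50]],
])

```text
clock: 6.87
tool_pos: [588.4, -291.3, 154.3]
ee_rot: [[0.252, -0.239, 0.938], [-0.06, -0.971, -0.231], [0.966, 0.002, -0.259]]
ft_force: [-1.3, 0.5, 2.2]
grip_width: 60.4
finger_force: 64.3
```

Run:
```python
from h import *
import cv2
st()
for n in ("side","top"):
    im=env.grab_frame(n); cv2.imwrite(f"pics/{n}2.png",im)
s,t=cv2.imread("pics/side2.png"),cv2.imread("pics/top2.png")
c=lambda im,x,y:np.clip(cv2.resize(im[y-50:y+50,x-33:x+33],None,fx=6,fy=6,interpolation=cv2.INTER_CUBIC)*1.4,0,255).astype(np.uint8)
cv2.imwrite("pics/g2.png",np.hstack([c(s,444,295),c(t,422,218)]))
```

```text
6.8667 [-0.925  0.255  2.239  2.197  0.852 -1.043] [ 588.4 -291.3  154.3] [-1.3  0.5  2.2] 60.4 64.3
[[0.252, -0.239, 0.938], [-0.06, -0.971, -0.231], [0.966, 0.002, -0.259]]
```

View pics/g2.png

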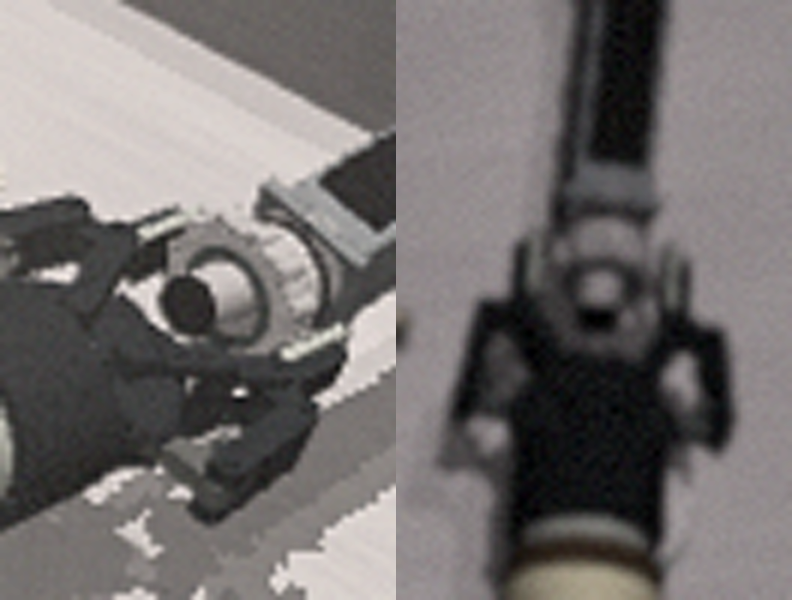

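The pads hold the flange on both sides, at 60.4 mm with 64 N. Pulling off along the horn axis.

Emit:
move_arm([
  [[0, 0, -0.2, 0, 0, 0, 50], [0, 0, -0.2, 0, 0, 0, 50], [0, 0, -0.2, 0, 0, 0, 50], [0, 0, -0.2, 0, 0, 0, 50], [0, 0, -0.2, 0, 0, 0, 50], [0, 0, -0.2, 0, 0, 0, 50], [0, 0, -0.2, 0, 0, 0, 50], [0, 0, -0.2, 0, 0, 0, 50]],
])

```text
clock: 7.63
tool_pos: [527.1, -275.9, 169.6]
ee_rot: [[0.255, -0.24, 0.937], [-0.061, -0.971, -0.232], [0.965, 0.002, -0.262]]
ft_force: [-0.9, -0.5, -2.2]
grip_width: 60.2
finger_force: 65.3
```

Emit:
move_arm([
  [[0, 0, -0.2, 0, 0, 0, 50], [0, 0, -0.2, 0, 0, 0, 50], [0, 0, 0, 0, 0, 0, 50], [0, 0, 0, 0, 0, 0, 50], [0, 0, 0, 0, 0, 0, 50], [0, 0, 0, 0, 0, 0, 50], [0, 0, 0, 0, 0, 0, 50], [0, 0, 0, 0, 0, 0, 50]],
])

```text
clock: 8.3
tool_pos: [513.6, -272.7, 174.7]
ee_rot: [[0.253, -0.239, 0.938], [-0.06, -0.971, -0.231], [0.966, 0.002, -0.26]]
ft_force: [0.1, 0.0, -3.0]
grip_width: 60.1
finger_force: 65.3
```

Run:
```python
from h import *
from kin import *
st(); q=env.sense()['joint_positions']
for p,az,dn in (([470,-265,230],-14.2,35),([440,-250,280],-14,52),([420,-60,320],-10,75),([440,100,300],0,89.9),([520,122,200],2.6,89.9)):
    q,c=ik(np.array(p),fwd(az,dn,-1),q); print(q.round(2),round(c,6))
plan([450,-255,250],fwd(-14.2,43,-1),8)
```

```text
8.3 [-1.084  0.024  2.441  2.01   0.921 -0.946] [ 513.6 -272.7  174.7] [ 0.1  0.  -3. ] 60.1 65.3
[[0.253, -0.239, 0.938], [-0.06, -0.971, -0.231], [0.966, 0.002, -0.26]]
[-1.09 -0.42  2.41  1.11  0.75  0.02] 0.0
[-1.02 -0.51  2.24  0.55  0.98  0.59] 0.0
[-0.48 -0.52  2.07  0.08  1.34  1.25] 0.0
[-0.05 -0.21  1.86  0.    1.49  1.53] 0.0
[0.   0.1  1.77 0.   1.28 1.53] 0.0
[0.17, -0.01, -0.26, -0.01, -0.58, 0.01]
[0.16, -0.01, -0.27, -0.01, -0.58, 0.01]
[0.14, -0.01, -0.28, -0.01, -0.58, 0.01]
[0.12, -0.01, -0.29, -0.01, -0.58, 0.01]
[0.11, -0.01, -0.29, -0.01, -0.58, 0.01]
[0.09, -0.01, -0.3, -0.01, -0.58, 0.01]
[0.07, -0.01, -0.31, -0.01, -0.58, 0.01]
[0.05, -0.0, -0.31, -0.01, -0.58, 0.01]
```

The 3 N load shows the collar is carried and clear of the horn. Moving on.

Emit:
move_arm([
  [[0.17, 0, -0.26, 0, -0.58, 0, 50], [0.16, 0, -0.27, 0, -0.58, 0, 50], [0.14, 0, -0.28, 0, -0.58, 0, 50], [0.12, 0, -0.29, 0, -0.58, 0, 50], [0.11, 0, -0.29, 0, -0.58, 0, 50], [0.09, 0, -0.3, 0, -0.58, 0, 50], [0.07, 0, -0.31, 0, -0.58, 0, 50], [0.05, 0, -0.31, 0, -0.58, 0, 50]],
])

```text
clock: 8.97
tool_pos: [448.6, -256.1, 250.6]
ee_rot: [[0.664, -0.238, 0.709], [-0.161, -0.971, -0.176], [0.73, 0.002, -0.683]]
ft_force: [1.0, 1.0, -2.4]
grip_width: 60.6
finger_force: 65.6
```

Run:
```python
from h import *
st(); plan([430,-20,290],fwd(-5,70,-1),8)
```

```text
8.9667 [-1.081 -0.512  2.36   0.803  0.854  0.321] [ 448.6 -256.1  250.6] [ 1.   1.  -2.4] 60.6 65.6
[[0.664, -0.238, 0.709], [-0.161, -0.971, -0.176], [0.73, 0.002, -0.683]]
[-0.07, -0.7, -0.25, 0.1, -0.56, -0.15]
[-0.07, -0.71, -0.24, 0.1, -0.56, -0.15]
[-0.07, -0.71, -0.23, 0.1, -0.56, -0.15]
[-0.08, -0.71, -0.22, 0.1, -0.56, -0.15]
[-0.08, -0.72, -0.21, 0.1, -0.56, -0.15]
[-0.08, -0.72, -0.19, 0.1, -0.56, -0.15]
[-0.08, -0.72, -0.18, 0.1, -0.56, -0.15]
[-0.07, -0.73, -0.17, 0.1, -0.56, -0.15]
```

Emit:
move_arm([
  [[-0.07, -0.7, -0.25, 0.1, -0.56, -0.15, 50], [-0.07, -0.71, -0.24, 0.1, -0.56, -0.15, 50], [-0.07, -0.71, -0.23, 0.1, -0.56, -0.15, 50], [-0.08, -0.71, -0.22, 0.1, -0.56, -0.15, 50], [-0.08, -0.72, -0.21, 0.1, -0.56, -0.15, 50], [-0.08, -0.72, -0.19, 0.1, -0.56, -0.15, 50], [-0.08, -0.72, -0.18, 0.1, -0.56, -0.15, 50], [-0.07, -0.73, -0.17, 0.1, -0.56, -0.15, 50]],
])

```text
clock: 9.63
tool_pos: [430.2, -18.7, 288.9]
ee_rot: [[0.936, -0.09, 0.34], [-0.084, -0.996, -0.033], [0.341, 0.002, -0.94]]
ft_force: [0.5, -0.2, -2.6]
grip_width: 60.6
finger_force: 65.7
```

Run:
```python
from h import *
st(); plan([555,124,180],fwd(2.6,89.9,-1),8)
```

```text
9.6333 [-0.396 -0.564  2.17   0.108  1.204  1.243] [430.2 -18.7 288.9] [ 0.5 -0.2 -2.6] 60.6 65.7
[[0.936, -0.09, 0.34], [-0.084, -0.996, -0.033], [0.341, 0.002, -0.94]]
[0.21, -0.48, 0.44, 0.03, -0.41, -0.16]
[0.24, -0.47, 0.43, 0.03, -0.41, -0.16]
[0.26, -0.47, 0.42, 0.03, -0.41, -0.16]
[0.29, -0.46, 0.41, 0.03, -0.41, -0.16]
[0.32, -0.46, 0.4, 0.03, -0.41, -0.16]
[0.34, -0.45, 0.39, 0.03, -0.41, -0.16]
[0.36, -0.44, 0.37, 0.03, -0.41, -0.16]
[0.39, -0.44, 0.36, 0.03, -0.41, -0.16]
```

Emit:
move_arm([
  [[0.21, -0.48, 0.44, 0.03, -0.41, -0.16, 50], [0.24, -0.47, 0.43, 0.03, -0.41, -0.16, 50], [0.26, -0.47, 0.42, 0.03, -0.41, -0.16, 50], [0.29, -0.46, 0.41, 0.03, -0.41, -0.16, 50], [0.32, -0.46, 0.4, 0.03, -0.41, -0.16, 50], [0.34, -0.45, 0.39, 0.03, -0.41, -0.16, 50], [0.36, -0.44, 0.37, 0.03, -0.41, -0.16, 50], [0.39, -0.44, 0.36, 0.03, -0.41, -0.16, 50]],
])

```text
clock: 10.3
tool_pos: [556.7, 123.3, 178.5]
ee_rot: [[0.999, 0.045, 0.003], [0.045, -0.999, -0.001], [0.003, 0.001, -1.0]]
ft_force: [1.0, -0.9, -1.2]
grip_width: 60.7
finger_force: 65.7
```

Run:
```python
from h import *
import cv2
st()
T=env.sense()['tool_pos']
im=env.grab_frame("side"); cv2.imwrite("pics/side3.png",im)
x,y=proj("side",T).astype(int); x0,y0=x-48,y-37; print(x0,y0)
c=np.clip(cv2.resize(im[y0:y0+92,x0:x0+100],None,fx=6,fy=6,interpolation=cv2.INTER_CUBIC)*1.5,0,255).astype(np.uint8)
def dot(P,col): cv2.circle(c,tuple(((proj("side",P)-[x0,y0])*6+3).astype(int)),3,col,1)
def ring(P,r,col):
    for t in np.arange(0,6.28,.2): dot(np.array(P)+[r*np.cos(t),r*np.sin(t),0],col)
ring([565,126,50],29,(0,255,255))
ring(T-[0,0,24],22,(0,255,0)); dot(T,(0,0,255))
# 'predicted' hub end: TCP minus 24 (flange mid 3 behind TCP -> 21)
cv2.imwrite("pics/g3.png",c)
```

```text
10.3 [ 6.000e-03  2.080e-01  1.687e+00 -1.000e-03  1.243e+00  1.532e+00] [556.7 123.3 178.5] [ 1.  -0.9 -1.2] 60.7 65.7
[[0.999, 0.045, 0.003], [0.045, -0.999, -0.001], [0.003, 0.001, -1.0]]
252 174
```

View pics/g3.png

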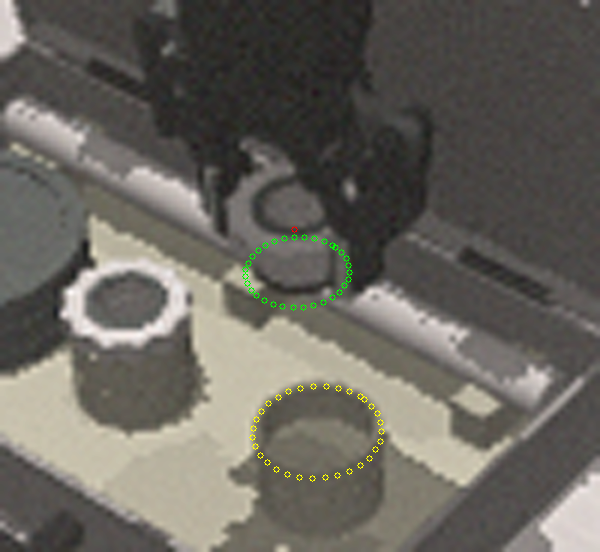

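Run:
```python
from h import *
np.set_printoptions(precision=1,suppress=True)
T=env.sense()['tool_pos']; print(T)
print("bore top",atz('side',(300,208),T[2]+9)-T)
print("hub end",atz('side',(301,216.5),T[2]-21)-T)
print("tcp dz sens",proj('side',T+[0,0,10])-proj('side',T),proj('side',T+[10,0,0])-proj('side',T),proj('side',T+[0,10,0])-proj('side',T))
print("pocket",atz('side',(305.2,245.7),50))
import cv2
# side crop enlarged of pocket from first picture, and the top view
im=cv2.imread("pics/side0.png"); a=cv2.resize(im[228:272,288:324],None,fx=11,fy=11,interpolation=cv2.INTER_CUBIC)
for t in np.arange(0,6.28,.1):
    for r,z,col in ((25,50,(0,255,255)),(29,50,(0,255,0)),(29,5,(255,0,255))):
        u=(proj('side',[565.7+r*np.cos(t),123.6+r*np.sin(t),z])-[288,228])*11+5; cv2.circle(a,tuple(u.astype(int)),1,col,-1)
im=cv2.imread("pics/top0.png"); b=cv2.resize(im[220:264,269:305],None,fx=11,fy=11,interpolation=cv2.INTER_CUBIC)
b=np.clip(b*1.5,0,255).astype(np.uint8)
for t in np.arange(0,6.28,.1):
    for r,z,col in ((25,50,(0,255,255)),(29,50,(0,255,0))):
        u=(proj('top',[565.7+r*np.cos(t),123.6+r*np.sin(t),z])-[269,220])*11+5; cv2.circle(b,tuple(u.astype(int)),1,col,-1)
cv2.imwrite("pics/g4.png",np.hstack([a,b]))
```

```text
[557.6 125.6 173.1]
bore top [5.7 5.5 9. ]
hub end [  7.4   5.7 -21. ]
tcp dz sens [-0.2 -3. ] [ 2.7 -2. ] [-2.9 -1.7]
pocket [565.7 123.6  50. ]
```

View pics/g4.png

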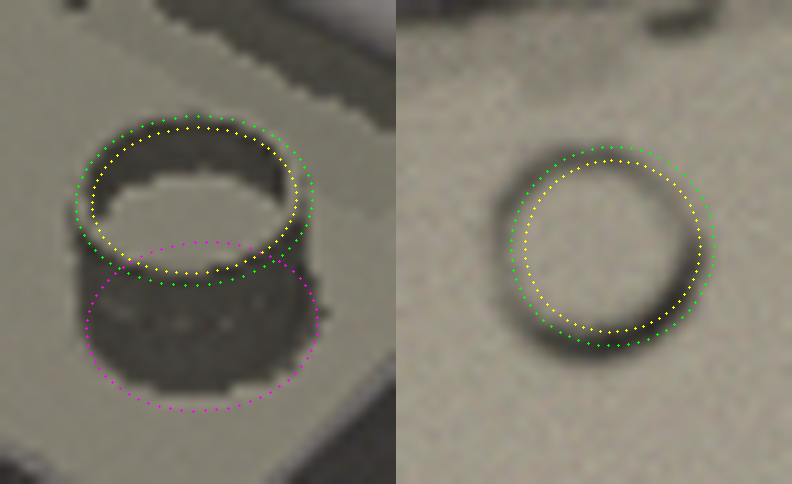

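Emit:
move_arm([
  [[0.11, 0.12, 0.25, 0, 0, 0, 50], [0, 0, 0.3, 0, 0, 0, 50], [0, 0, 0.3, 0, 0, 0, 50], [0, 0, 0.3, 0, 0, 0, 50], [0, 0, 0.3, 0, 0, 0, 50], [0, 0, 0, 0, 0, 0, 50], [0, 0, 0, 0, 0, 0, 50], [0, 0, 0, 0, 0, 0, 50]],
])

```text
clock: 11.02
tool_pos: [561.9, 116.9, 122.5]
ee_rot: [[0.999, 0.044, 0.009], [0.044, -0.999, -0.001], [0.009, 0.002, -1.0]]
ft_force: [-0.4, 0.5, -1.3]
grip_width: 60.6
finger_force: 65.8
```

Run:
```python
from h import *
import cv2
st()
im=env.grab_frame("side"); im2=env.grab_frame("side"); cv2.imwrite("pics/side4.png",im2); st()
T=env.sense()['tool_pos']
x,y=proj("side",T).astype(int); x0,y0=x-40,y-32; print(x0,y0)
im=im2.astype(float); 
c=np.clip(cv2.resize(im2[y0:y0+66,x0:x0+80],None,fx=9,fy=9,interpolation=cv2.INTER_CUBIC)*1.7,0,255).astype(np.uint8)
def ring(P,r,col,n=24):
    for t in np.linspace(0,6.28,n,endpoint=False): cv2.circle(c,tuple(((proj("side",np.array(P)+[r*np.cos(t),r*np.sin(t),0])-[x0,y0])*9+4).astype(int)),1,col,-1)
ring([565.7,123.6,50],25,(0,255,255))
ring(T-[0,0,21],22,(0,255,0)); ring(T+[0,0,9],14.5,(0,0,255)); ring(T+[0,0,9],31,(255,0,255))
cv2.imwrite("pics/g5.png",c)
```

```text
11.0167 [-5.000e-03  2.810e-01  1.720e+00 -1.000e-03  1.132e+00  1.523e+00] [561.9 116.9 122.5] [-0.4  0.5 -1.3] 60.6 65.8
[[0.999, 0.044, 0.009], [0.044, -0.999, -0.001], [0.009, 0.002, -1.0]]
11.1167 [-5.000e-03  2.810e-01  1.719e+00 -1.000e-03  1.132e+00  1.523e+00] [562.3 117.  122.9] [ 0.  -1.  -2.6] 60.4 65.8
[[0.999, 0.044, 0.01], [0.044, -0.999, -0.001], [0.01, 0.002, -1.0]]
264 195
```

View pics/g5.png

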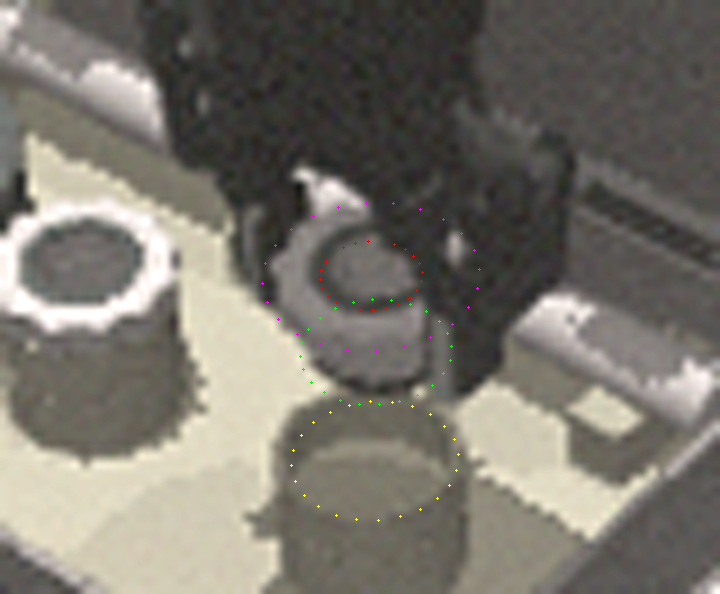

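In the picture the collar hangs hub down and level. Its bore centre is at crop (366,266), within 1 px of the prediction, and the pocket mouth centre is at crop (372,461). It needs to shift about +2.5 mm in x and +7 mm in y.

Emit:
move_arm([
  [[0.07, -0.17, 0.1, 0, 0, 0, 50], [0, 0, 0.2, 0, 0, 0, 50], [0, 0, 0.2, 0, 0, 0, 50], [0, 0, 0.2, 0, 0, 0, 50], [0, 0, 0.2, 0, 0, 0, 50], [0, 0, 0.2, 0, 0, 0, 50], [0, 0, 0, 0, 0, 0, 50], [0, 0, 0, 0, 0, 0, 50]],
])

```text
clock: 11.78
tool_pos: [563.9, 123.8, 76.9]
ee_rot: [[0.999, 0.044, 0.006], [0.044, -0.999, -0.001], [0.006, 0.002, -1.0]]
ft_force: [0.5, 0.3, -2.6]
grip_width: 60.4
finger_force: 65.8
```

Run:
```python
from h import *
import cv2
cv2.imwrite("pics/side5.png",env.grab_frame("side")); cv2.imwrite("pics/top5.png",env.grab_frame("top"))
st()
```

```text
11.8833 [ 0.008  0.354  1.727 -0.002  1.052  1.535] [564.8 123.9  78.1] [-1.   0.1 -2.6] 60.3 65.8
[[0.999, 0.044, 0.008], [0.044, -0.999, -0.001], [0.008, 0.002, -1.0]]
```

Emit:
move_arm([
  [[0, 0, 0.07, 0, 0, 0, 50], [0, 0, 0.07, 0, 0, 0, 50], [0, 0, 0.07, 0, 0, 0, 50], [0, 0, 0.07, 0, 0, 0, 50], [0, 0, 0.07, 0, 0, 0, 50], [0, 0, 0, 0, 0, 0, 50], [0, 0, 0, 0, 0, 0, 50], [0, 0, 0, 0, 0, 0, 50]],
])

```text
clock: 12.55
tool_pos: [565.8, 124.0, 67.3]
ee_rot: [[0.999, 0.044, 0.009], [0.045, -0.999, -0.002], [0.009, 0.002, -1.0]]
ft_force: [-10.3, 0.8, 19.7]
grip_width: 60.4
finger_force: 67.2
```

Run:
```python
from h import *
import cv2
s=env.sense(); print(s['torque'],s['ft_force'],s['tool_pos'])
im=env.grab_frame("side"); cv2.imwrite("pics/side6.png",im); s=env.sense(); print(s['torque'],s['ft_force'],s['tool_pos'])
T=s['tool_pos']
x0,y0=265,195
c=np.clip(cv2.resize(im[y0:y0+75,x0:x0+88],None,fx=8,fy=8,interpolation=cv2.INTER_CUBIC)*1.9,0,255).astype(np.uint8)
def ring(P,r,col,n=30):
    for t in np.linspace(0,6.28,n,endpoint=False): cv2.circle(c,tuple(((proj("side",np.array(P)+[r*np.cos(t),r*np.sin(t),0])-[x0,y0])*8+4).astype(int)),1,col,-1)
ring([565.3,124,50],29,(0,255,255)); ring(T+[0,0,13],14.5,(0,0,255)); ring(T+[0,0,1],31,(255,0,255))
cv2.imwrite("pics/g6.png",c)
```

```text
[-0.45351569  1.38773276 -0.17297035] [-10.33435478   0.75578645  19.72178522] [565.76723788 123.98587371  67.2826697 ]
[-0.4319433   1.41302114 -0.21766601] [-9.59316453  0.2453953  19.71231164] [565.7871019  124.02740967  67.32151638]
```

View pics/g6.png

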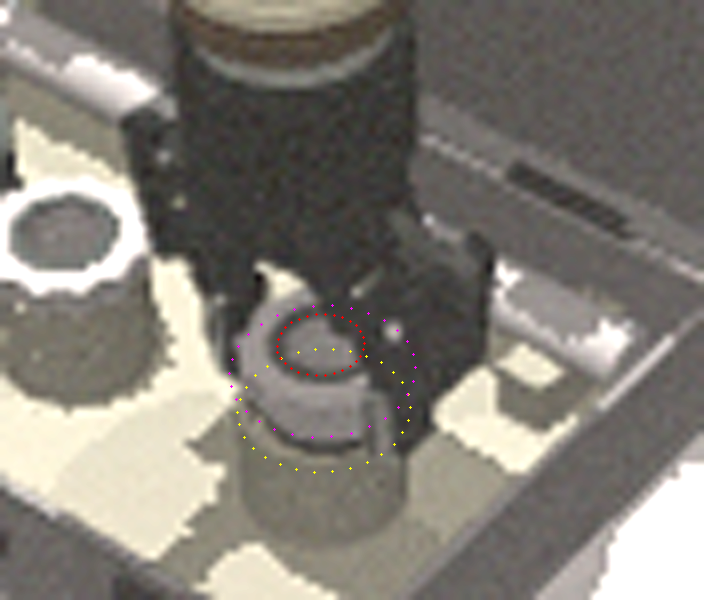

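The bore sits where predicted, at crop (318,343), but the hub end is resting on the cup's rim and has not entered. I'll lift a little, read the baseline moment and correct.

Emit:
move_arm([
  [[0, 0, -0.1, 0, 0, 0, 50], [0, 0, -0.1, 0, 0, 0, 50], [0, 0, 0, 0, 0, 0, 50], [0, 0, 0, 0, 0, 0, 50], [0, 0, 0, 0, 0, 0, 50], [0, 0, 0, 0, 0, 0, 50], [0, 0, 0, 0, 0, 0, 50], [0, 0, 0, 0, 0, 0, 50]],
])

```text
clock: 13.27
tool_pos: [564.4, 123.9, 71.5]
ee_rot: [[0.999, 0.044, 0.007], [0.044, -0.999, -0.001], [0.007, 0.002, -1.0]]
ft_force: [0.9, -0.1, -3.2]
grip_width: 60.3
finger_force: 65.9
```

Run:
```python
from h import *
import cv2
for i in range(3):
    s=env.sense(); print(s['torque'].round(3),s['ft_force'].round(2),s['tool_pos'].round(1)); env.grab_frame('side') if i<2 else 0
im=env.grab_frame('side'); cv2.imwrite('pics/side7.png',im)
```

```text
[ 0.045  0.029 -0.015] [ 0.94 -0.09 -3.21] [564.4 123.9  71.5]
[0.044 0.007 0.033] [ 1.2  -0.99 -2.34] [564.4 123.9  71.6]
[ 0.029  0.03  -0.014] [-0.95  0.17 -3.19] [564.4 123.9  71.7]
```

Emit:
move_arm([
  [[0, 0.06, 0, 0, 0, 0, 50], [0, 0, 0, 0, 0, 0, 50], [0, 0, 0.08, 0, 0, 0, 50], [0, 0, 0.07, 0, 0, 0, 50], [0, 0, 0, 0, 0, 0, 50], [0, 0, 0, 0, 0, 0, 50], [0, 0, 0, 0, 0, 0, 50], [0, 0, 0, 0, 0, 0, 50]],
])

```text
clock: 14.08
tool_pos: [565.5, 121.4, 67.8]
ee_rot: [[0.999, 0.044, 0.009], [0.044, -0.999, -0.002], [0.009, 0.002, -1.0]]
ft_force: [-5.2, -0.3, 10.1]
grip_width: 60.7
finger_force: 66.7
```

Run:
```python
from h import *
s=env.sense(); print(s['torque'].round(3),s['ft_force'].round(2),s['tool_pos'].round(1))
```

```text
[-0.294  0.686 -0.072] [-5.2  -0.29 10.09] [565.5 121.4  67.8]
```

Emit:
move_arm([
  [[0, 0, -0.15, 0, 0, 0, 50], [0, 0, 0, 0, 0, 0, 50], [-0.03, -0.13, 0, 0, 0, 0, 50], [0, 0, 0, 0, 0, 0, 50], [0, 0, 0.08, 0, 0, 0, 50], [0, 0, 0.08, 0, 0, 0, 50], [0, 0, 0, 0, 0, 0, 50], [0, 0, 0, 0, 0, 0, 50]],
])

```text
clock: 14.75
tool_pos: [563.2, 126.8, 64.9]
ee_rot: [[0.999, 0.044, 0.008], [0.044, -0.999, -0.001], [0.007, 0.001, -1.0]]
ft_force: [1.9, 2.0, -3.3]
grip_width: 60.6
finger_force: 65.9
```

Run:
```python
from h import *
s=env.sense(); print(s['torque'].round(3),s['ft_force'].round(2),s['tool_pos'].round(1))
```

```text
[ 0.288 -0.239  0.019] [ 1.9   2.   -3.34] [563.2 126.8  64.9]
```

The hub has entered the pocket at y≈126.8, so I continue down.

Emit:
move_arm([
  [[0.02, -0.02, 0.04, 0, 0, 0, 50], [0, 0, 0.04, 0, 0, 0, 50], [0, 0, 0.04, 0, 0, 0, 50], [0, 0, 0.04, 0, 0, 0, 50], [0, 0, 0.04, 0, 0, 0, 50], [0, 0, 0.04, 0, 0, 0, 50], [0, 0, 0, 0, 0, 0, 50], [0, 0, 0, 0, 0, 0, 50]],
])

```text
clock: 15.42
tool_pos: [563.9, 127.9, 55.5]
ee_rot: [[0.999, 0.044, 0.007], [0.044, -0.999, -0.001], [0.007, 0.001, -1.0]]
ft_force: [0.2, 5.0, -2.1]
grip_width: 60.5
finger_force: 67.7
```

Run:
```python
from h import *
s=env.sense(); print(s['torque'].round(3),s['ft_force'].round(2),s['tool_pos'].round(1))
```

```text
[ 0.812 -0.029  0.08 ] [ 0.23  5.01 -2.09] [563.9 127.9  55.5]
```

Emit:
move_arm([
  [[0, -0.04, 0, 0, 0, 0, 50], [0, 0, 0.04, 0, 0, 0, 50], [0, 0, 0.04, 0, 0, 0, 50], [0, 0, 0.04, 0, 0, 0, 50], [0, 0, 0.03, 0, 0, 0, 50], [0, 0, 0, 0, 0, 0, 50], [0, 0, 0, 0, 0, 0, 50], [0, 0, 0, 0, 0, 0, 50]],
])

```text
clock: 16.08
tool_pos: [564.2, 128.6, 50.7]
ee_rot: [[0.999, 0.044, 0.007], [0.044, -0.999, -0.002], [0.007, 0.002, -1.0]]
ft_force: [-3.4, -0.6, 5.8]
grip_width: 60.0
finger_force: 67.0
```

Run:
```python
from h import *
s=env.sense(); print(s['torque'].round(3),s['ft_force'].round(2),s['tool_pos'].round(1))
```

```text
[0.08  0.517 0.085] [-3.37 -0.55  5.78] [564.2 128.6  50.7]
```

The flange met the rim 17 mm below the earlier rim contact, which means the collar is home. Releasing.

Emit:
move_arm([
  [[0, 0, 0, 0, 0, 0, 62], [0, 0, 0, 0, 0, 0, 64], [0, 0, 0, 0, 0, 0, 68], [0, 0, 0, 0, 0, 0, 72], [0, 0, 0, 0, 0, 0, 76], [0, 0, 0, 0, 0, 0, 80], [0, 0, 0, 0, 0, 0, 80], [0, 0, 0, 0, 0, 0, 80]],
])

```text
clock: 16.75
tool_pos: [564.1, 129.0, 49.8]
ee_rot: [[0.999, 0.044, 0.008], [0.044, -0.999, -0.001], [0.008, 0.002, -1.0]]
ft_force: [-0.2, 0.2, -0.2]
grip_width: 80.2
finger_force: 0.0
```

Emit:
move_arm([
  [[0, 0, -0.2, 0, 0, 0, 80], [0, 0, -0.4, 0, 0, 0, 80], [0, 0, -0.7, 0, 0, 0, 80], [0, 0, -0.9, 0, 0, 0, 80], [0, 0, -0.9, 0, 0, 0, 80], [-0.9, 0, 0, 0, 0, 0, 80], [-0.9, 0, 0, 0, 0, 0, 80], [-0.9, 0, 0, 0, 0, 0, 80]],
])

```text
clock: 17.42
tool_pos: [454.8, 124.3, 174.4]
ee_rot: [[0.999, 0.044, 0.01], [0.044, -0.999, -0.001], [0.01, 0.002, -1.0]]
ft_force: [-0.2, -0.2, 1.0]
grip_width: 80.0
finger_force: 0.0
```

Run:
```python
from h import *
import cv2
st()
im=env.grab_frame("side"); cv2.imwrite("pics/side8.png",im)
T=env.sense()['tool_pos']; print(proj('side',T))
# compare bright flange blobs: stored vs new (z=62)
g=cv2.cvtColor(im,cv2.COLOR_BGR2GRAY); m=(g>130).astype(np.uint8)
n,l,s,c=cv2.connectedComponentsWithStats(m[200:290,240:340])
for i in range(1,n):
    if s[i,4]>15: print(s[i],(c[i]+[240,200]).round(1))
print("expected stored/new",proj('side',[561,239.5,62]),proj('side',[565.5,124,62]),proj('side',[565.5,126.8,62]))
for y in range(230,262,2): print(y,' '.join('%3d'%v for v in g[y,284:326:1]))
```

```text
17.4167 [ 1.100e-02 -4.700e-02  1.968e+00 -1.000e-03  1.211e+00  1.538e+00] [454.8 124.3 174.4] [-0.2 -0.2  1. ] 80.0 0.0
[[0.999, 0.044, 0.01], [0.044, -0.999, -0.001], [0.01, 0.002, -1.0]]
[268.85015964 237.92507911]
[42  5 18 10 20] [290.9 209.9]
[61 15 13  8 20] [306.6 218.2]
[23 21 11 10 35] [266.3 226.5]
[ 53  34  22  16 120] [303.6 241.6]
[ 78  64  22  26 341] [331.1 280.4]
[ 0 68 18 16 87] [245.3 274.3]
expected stored/new [273.03888031 224.65012888] [304.8564873  242.53519712] [304.08281213 242.06269927]
230  49  31  30  34  30  31  52  37  32  31  32  24 116 117 115 117 117 116 117 119 121  80  74  73  72  70  71  69  71  69  74  67  60  58  68  79  85  96 101 108 115 119
232  32  33  31  31  32  34  31  33  33  35  31  22  98 126 126 117 115 114 115 114 115 115 116 119 118  81  76  66  66  68  70  70  68  69  71  67  60  57  71  83  90  95
234  29  34  30  30  34  30  36  34  31  31  56 127 127 124 124 126 126 126 129 120 118 127 132 121 117 116 116 119 121  84  67  69  67  71  68  70  70  72  70  61  59  67
236  36  35  31  35  33  36  31  30  76 127 128 126 125 126 131 1
[... 1470 characters left out ...]
 126 125 124
254 125 126 127 126 126 124 126 127 128 125 122  68  59  60  60  59  63  60  62  59  61  61  61  63  60  59  58  61  58  56  54  53  77 124 125 127 127 125 126 125 126 127
256 124 126 124 126 126 124 127 126 126 118 122  69  61  57  62  64  60  64  58  61  61  61  60  63  58  65  59  59  60  60  55  54  76  77 124 125 125 126 124 127 126 127
258 124 124 125 126 126 125 126 127 127 126 119  97  61  58  57  60  59  62  62  62  63  59  64  61  62  60  63  61  60  57  56  71  84 124 127 127 125 127 126 127 127 115
260 125 126 126 125 123 127 125 126 130 127 119 117  79  64  59  58  62  61  60  64  62  60  60  60  62  59  59  62  60  65  79  78 126 128 127 126 126 126 127 105 110  92
```

Run:
```python
from h import *
from kin import *
np.set_printoptions(precision=1,suppress=True)
print("wall left top corner",*tri((231,97),(88,166)))
for p in ((88,166),(250,155),(400,145)): print('z100',atz('top',p,100),'z0 base',atz('top',(p[0],p[1]+16),0))
q=env.sense()['joint_positions']
for p in ([480,180,380],[620,232,390],[735,233,390],[730,233,265],[655,233,250],[600,233,220],[495,230,93]):
    q,c=ik(np.array(p,float),fwd(2.6,89.9,-1),q); print(p,q.round(2),round(c,6))
# lid angle: project front-edge corners for candidate angles, compare with side picture (352,172) right, top-left (240,127)
O=np.r_[569.5,232.9,0];ex=np.r_[.999,.045,0];ey=np.r_[-.045,.999,0]
for th in (1.25,1.3,1.35,1.4,1.45):
    E=lambda y,n:O+ex*110+[0,0,58]+ey*y+220*(-np.cos(th)*ex+[0,0,np.sin(th)])+n*(np.sin(th)*ex+[0,0,np.cos(th)])
    print(th,proj('side',E(-190,16)),proj('side',E(-190,0)),proj('side',E(190,0)),'top',proj('top',E(-190,16)),proj('top',E(190,16)),E(0,16))
```

```text
wall left top corner [836.3 694.1 177.9] [ 0.5 -0.1 -0.2  0.4]
z100 [868.4 723.3 100. ] z0 base [852.3 763.2   0. ]
z100 [847.4 213.7 100. ] z0 base [830.1 227.9   0. ]
z100 [ 827.2 -260.9  100. ] z0 base [ 808.7 -270.6    0. ]
[480, 180, 380] [ 0.1 -0.1  1.6 -0.   1.6  1.6] 0.0
[620, 232, 390] [ 0.2  0.3  1.1 -0.   1.7  1.7] 0.0
[735, 233, 390] [ 0.1  0.7  0.6 -0.   1.8  1.7] 0.0
[730, 233, 265] [ 0.1  0.7  0.9 -0.   1.6  1.7] 0.0
[655, 233, 250] [ 0.2  0.5  1.2 -0.   1.5  1.7] 0.0
[600, 233, 220] [ 0.2  0.3  1.4 -0.   1.4  1.7] 0.0
[495, 230, 93] [ 0.2  0.3  1.8 -0.   1.1  1.7] 0.0
1.25 [344.6 179.4] [340.8 184.3] [228.2 131.8] top [308.5 198.8] [173.5 219.4] [625.3 235.4 271.8]
1.3 [347.3 176.4] [343.5 181. ] [230.9 129.1] top [307.9 194.9] [172.9 215.5] [636.  235.9 274.3]
1.35 [350.  173.5] [346.1 177.9] [233.5 126.5] top [307.3 191. ] [172.3 211.6] [646.9 236.4 276.2]
1.4 [352.7 170.8] [348.8 174.9] [236.2 124.1] top [306.7 187.1] [171.8 207.7] [657.8 236.9 277.5]
1.45 [355.4 168.3] [351.5 172.2] [239.  121.9] top [306.1 183.3] [171.3 203.9] [668.8 237.4 278.3]
```

Run:
```python
from h import *
R=fwd(2.6,89.9,-1)
plan([540,180,375],R,8); print(); plan([735,233,375],R,8,start=(np.r_[540,180,375.],R))
```

```text
[0.3, -0.16, -0.64, 0.0, 0.01, 0.0]
[0.3, -0.16, -0.64, 0.0, 0.01, 0.0]
[0.3, -0.16, -0.64, 0.0, 0.01, 0.0]
[0.3, -0.16, -0.64, 0.0, 0.01, 0.0]
[0.3, -0.16, -0.64, 0.0, 0.01, 0.0]
[0.3, -0.16, -0.64, 0.0, 0.01, 0.0]
[0.3, -0.16, -0.64, 0.0, 0.01, 0.0]
[0.3, -0.16, -0.64, 0.0, 0.01, 0.0]

[0.62, -0.14, 0.0, 0.0, 0.0, 0.0]
[0.62, -0.14, 0.0, 0.0, 0.0, 0.0]
[0.62, -0.14, 0.0, 0.0, 0.0, 0.0]
[0.62, -0.14, 0.0, 0.0, 0.0, 0.0]
[0.62, -0.14, 0.0, 0.0, 0.0, 0.0]
[0.62, -0.14, 0.0, 0.0, 0.0, 0.0]
[0.62, -0.14, 0.0, 0.0, 0.0, 0.0]
[0.62, -0.14, 0.0, 0.0, 0.0, 0.0]
```

Emit:
move_arm([
  [[0.3, -0.16, -0.64, 0, 0, 0, 0], [0.3, -0.16, -0.64, 0, 0, 0, 0], [0.3, -0.16, -0.64, 0, 0, 0, 0], [0.3, -0.16, -0.64, 0, 0, 0, 0], [0.3, -0.16, -0.64, 0, 0, 0, 0], [0.3, -0.16, -0.64, 0, 0, 0, 0], [0.3, -0.16, -0.64, 0, 0, 0, 0], [0.3, -0.16, -0.64, 0, 0, 0, 0]],
])

```text
clock: 18.13
tool_pos: [547.6, 180.5, 380.3]
ee_rot: [[0.999, 0.044, 0.008], [0.044, -0.999, -0.001], [0.008, 0.002, -1.0]]
ft_force: [0.0, 0.4, -0.0]
grip_width: -0.0
finger_force: 0.0
```

Emit:
move_arm([
  [[0.62, -0.14, 0, 0, 0, 0, 0], [0.62, -0.14, 0, 0, 0, 0, 0], [0.62, -0.14, 0, 0, 0, 0, 0], [0.62, -0.14, 0, 0, 0, 0, 0], [0.62, -0.14, 0, 0, 0, 0, 0], [0.62, -0.14, 0, 0, 0, 0, 0], [0.62, -0.14, 0, 0, 0, 0, 0], [0.62, -0.14, 0, 0, 0, 0, 0]],
])

```text
clock: 18.8
tool_pos: [744.3, 233.9, 380.3]
ee_rot: [[0.999, 0.044, 0.008], [0.044, -0.999, -0.001], [0.008, 0.002, -1.0]]
ft_force: [-0.0, -0.5, 1.0]
grip_width: 0.3
finger_force: 0.0
```

Run:
```python
from h import *
st(); plan([728,233,258],fwd(2.6,89.9,-1),8)
# tip arc: commanded TCP for lid angles, s=190
H=np.r_[679.4,237.9,58]; ex=np.r_[.999,.045,0]
for th in (1.4,1.2,1.0,.8,.6,.4,.2,0): print(th,(H+190*(-np.cos(th)*ex+[0,0,np.sin(th)])+16*(np.sin(th)*ex+[0,0,np.cos(th)])+[0,0,19]).round(1))
```

```text
18.8 [ 0.151  0.717  0.613 -0.002  1.805  1.677] [744.3 233.9 380.3] [-0.  -0.5  1. ] 0.3 0.0
[[0.999, 0.044, 0.008], [0.044, -0.999, -0.001], [0.008, 0.002, -1.0]]
[-0.05, 0.0, 0.38, 0.0, -0.01, -0.0]
[-0.05, 0.0, 0.38, 0.0, -0.01, -0.0]
[-0.05, 0.0, 0.38, 0.0, -0.01, -0.0]
[-0.05, 0.0, 0.38, 0.0, -0.01, -0.0]
[-0.05, 0.0, 0.38, 0.0, -0.01, -0.0]
[-0.05, 0.0, 0.38, 0.0, -0.01, -0.0]
[-0.05, 0.0, 0.38, 0.0, -0.01, -0.0]
[-0.05, 0.0, 0.38, 0.0, -0.01, -0.0]
1.4 [662.9 237.2 267. ]
1.2 [625.5 235.5 259.9]
1.0 [590.3 233.9 245.5]
0.8 [558.6 232.5 224.4]
0.6 [531.8 231.2 197.5]
0.4 [510.8 230.3 165.7]
0.2 [496.5 229.7 130.4]
0 [489.6 229.4  93. ]
```

Emit:
move_arm([
  [[-0.05, 0, 0.38, 0, 0, 0, 0], [-0.05, 0, 0.38, 0, 0, 0, 0], [-0.05, 0, 0.38, 0, 0, 0, 0], [-0.05, 0, 0.38, 0, 0, 0, 0], [-0.05, 0, 0.38, 0, 0, 0, 0], [-0.05, 0, 0.38, 0, 0, 0, 0], [-0.05, 0, 0.38, 0, 0, 0, 0], [-0.05, 0, 0.38, 0, 0, 0, 0]],
])

```text
clock: 19.47
tool_pos: [728.3, 232.8, 257.8]
ee_rot: [[0.999, 0.044, 0.008], [0.044, -0.999, -0.001], [0.008, 0.002, -1.0]]
ft_force: [-0.0, -0.3, 0.5]
grip_width: 0.4
finger_force: 0.0
```

Emit:
move_arm([
  [[-0.4, 0, 0, 0, 0, 0, 0], [-0.4, 0, 0, 0, 0, 0, 0], [-0.4, 0, 0, 0, 0, 0, 0], [-0.4, 0, 0, 0, 0, 0, 0], [-0.4, 0, 0, 0, 0, 0, 0], [-0.4, 0, 0, 0, 0, 0, 0], [0, 0, 0, 0, 0, 0, 0], [0, 0, 0, 0, 0, 0, 0]],
])

```text
clock: 20.13
tool_pos: [632.5, 228.6, 258.1]
ee_rot: [[0.999, 0.044, 0.008], [0.044, -0.999, -0.001], [0.008, 0.002, -1.0]]
ft_force: [0.4, 0.5, -0.6]
grip_width: -0.3
finger_force: 0.0
```

Run:
```python
from h import *
import cv2
st(); R=env.sense()['ee_rot']
H=np.r_[679.4,237.9,58]; ex=np.r_[.999,.045,0]
w=lambda th:H+185*(-np.cos(th)*ex+[0,0,np.sin(th)])+16*(np.sin(th)*ex+[0,0,np.cos(th)])+[0,0,19]
p=env.sense()['tool_pos']
for th in np.arange(1.1,-.06,-.075): n=w(max(th,0)) ; print(round(th,3),(R.T@(n-p)/40).round(2).tolist()); p=n
cv2.imwrite("pics/side9.png",env.grab_frame("side"))
```

```text
20.1333 [ 0.169  0.399  1.291 -0.003  1.444  1.695] [632.5 228.6 258.1] [ 0.4  0.5 -0.6] -0.3 0.0
[[0.999, 0.044, 0.008], [0.044, -0.999, -0.001], [0.008, 0.002, -1.0]]
1.1 [-0.56, -0.18, 0.22]
1.025 [-0.32, -0.0, 0.14]
0.95 [-0.31, -0.0, 0.16]
0.875 [-0.29, -0.0, 0.19]
0.8 [-0.28, -0.0, 0.21]
0.725 [-0.26, -0.0, 0.23]
0.65 [-0.25, -0.0, 0.25]
0.575 [-0.23, -0.0, 0.26]
0.5 [-0.21, -0.0, 0.28]
0.425 [-0.18, -0.0, 0.3]
0.35 [-0.16, -0.0, 0.31]
0.275 [-0.14, -0.0, 0.32]
0.2 [-0.11, -0.0, 0.33]
0.125 [-0.09, -0.0, 0.34]
0.05 [-0.06, -0.0, 0.34]
-0.025 [-0.03, -0.0, 0.23]
```

Emit:
move_arm([
  [[-0.56, -0.1, 0.22, 0, 0, 0, 0], [-0.32, 0, 0.14, 0, 0, 0, 0], [-0.31, 0, 0.16, 0, 0, 0, 0], [-0.29, 0, 0.19, 0, 0, 0, 0], [-0.28, 0, 0.21, 0, 0, 0, 0], [-0.26, 0, 0.23, 0, 0, 0, 0], [-0.25, 0, 0.25, 0, 0, 0, 0], [-0.23, 0, 0.26, 0, 0, 0, 0]],
])

```text
clock: 20.85
tool_pos: [534.4, 228.0, 190.7]
ee_rot: [[0.999, 0.044, 0.011], [0.044, -0.999, -0.001], [0.011, 0.001, -1.0]]
ft_force: [1.9, 0.8, 0.8]
grip_width: 0.1
finger_force: 0.7
```

Emit:
move_arm([
  [[-0.21, 0, 0.28, 0, 0, 0, 0], [-0.18, 0, 0.3, 0, 0, 0, 0], [-0.16, 0, 0.31, 0, 0, 0, 0], [-0.14, 0, 0.32, 0, 0, 0, 0], [-0.11, 0, 0.33, 0, 0, 0, 0], [-0.09, 0, 0.34, 0, 0, 0, 0], [0, 0, 0, 0, 0, 0, 0], [0, 0, 0, 0, 0, 0, 0]],
])

```text
clock: 21.52
tool_pos: [498.3, 226.2, 114.4]
ee_rot: [[0.999, 0.044, 0.006], [0.044, -0.999, -0.002], [0.006, 0.002, -1.0]]
ft_force: [0.3, 0.3, -0.1]
grip_width: -0.0
finger_force: 0.0
```

Run:
```python
from h import *
import cv2
st(); im=env.grab_frame("side"); cv2.imwrite("pics/side10.png",im)
g=cv2.cvtColor(im,cv2.COLOR_BGR2GRAY)
# where lid covers the case: near front-wall edge columns; list brightness down column 300 (lid is dark, floor of case bright)
print([int(v) for v in g[190:300:3,315]])
```

```text
21.5167 [ 0.207  0.231  1.799 -0.003  1.106  1.735] [498.3 226.2 114.4] [ 0.3  0.3 -0.1] -0.0 0.0
[[0.999, 0.044, 0.006], [0.044, -0.999, -0.002], [0.006, 0.002, -1.0]]
[142, 140, 141, 139, 138, 138, 105, 103, 30, 40, 37, 40, 39, 38, 36, 40, 37, 42, 39, 38, 106, 104, 106, 107, 43, 58, 68, 53, 56, 52, 53, 58, 94, 148, 145, 145, 145]
```

Emit:
move_arm([
  [[-0.05, 0, 0.15, 0, 0, 0, 0], [-0.03, 0, 0.13, 0, 0, 0, 0], [0, 0, 0.12, 0, 0, 0, 0], [0, 0, 0.1, 0, 0, 0, 0], [0, 0, 0.05, 0, 0, 0, 0], [0, 0, 0.05, 0, 0, 0, 0], [0, 0, 0, 0, 0, 0, 0], [0, 0, 0, 0, 0, 0, 0]],
])

```text
clock: 22.23
tool_pos: [494.8, 226.2, 92.9]
ee_rot: [[0.999, 0.045, 0.006], [0.045, -0.999, -0.002], [0.006, 0.002, -1.0]]
ft_force: [-8.6, -2.4, 19.1]
grip_width: 0.1
finger_force: 9.3
```

The fingertip is at 74 mm and meets a firm 19 N, which is the shut height. Retracting.

Emit:
move_arm([
  [[0, 0, -0.1, 0, 0, 0, 0], [0, 0, -0.3, 0, 0, 0, 0], [0, 0, -0.5, 0, 0, 0, 0], [0, 0, -0.6, 0, 0, 0, 0], [-0.5, 0, -0.6, 0, 0, 0, 0], [-0.5, 0, -0.6, 0, 0, 0, 0], [-0.5, 0, -0.3, 0, 0, 0, 0], [0, 0, 0, 0, 0, 0, 0]],
])

```text
clock: 22.9
tool_pos: [433.4, 224.3, 213.9]
ee_rot: [[0.999, 0.045, 0.012], [0.045, -0.999, 0.0], [0.012, 0.0, -1.0]]
ft_force: [-0.0, -0.8, -1.4]
grip_width: -0.1
finger_force: 0.0
```

Run:
```python
from h import *
import cv2
st(); im=env.grab_frame("side"); cv2.imwrite("pics/side11.png",im)
g=cv2.cvtColor(im,cv2.COLOR_BGR2GRAY)
O=np.r_[569.5,232.9,0];ex=np.r_[.999,.045,0];ey=np.r_[-.045,.999,0]
# right-hand end of the lid, mid depth: outer face edge and wall edge in the image, predicted shut
for xx in (-60,0,60):
    a=proj('side',O+ex*xx-ey*190+[0,0,74]); b=proj('side',O+ex*xx-ey*190+[0,0,0]); print(a.round(1),b.round(1),[int(g[int(v),int(round(a[0]))]) for v in np.arange(a[1]-10,b[1]+6,1)])
for y in (-150,-80): 
    f=proj('side',O-ex*110+ey*y+[0,0,74]); print('front',f.round(1),[int(g[int(v),int(round(f[0]))]) for v in np.arange(f[1]-12,f[1]+30,1)])
```

```text
22.9 [ 0.231 -0.047  1.885 -0.003  1.292  1.757] [433.4 224.3 213.9] [-0.  -0.8 -1.4] -0.1 0.0
[[0.999, 0.045, 0.012], [0.045, -0.999, 0.0], [0.012, 0.0, -1.0]]
[316.5 264.4] [317.3 283.3] [106, 105, 106, 106, 105, 105, 105, 107, 107, 116, 59, 59, 53, 55, 55, 53, 52, 53, 55, 58, 55, 54, 53, 53, 56, 55, 53, 57, 62, 72, 91, 93, 96, 148, 144]
[331.  250.7] [331.2 269.7] [106, 105, 105, 104, 104, 105, 106, 107, 104, 105, 92, 55, 49, 55, 56, 54, 55, 51, 53, 54, 53, 54, 54, 53, 55, 53, 53, 56, 56, 61, 89, 95, 141, 146, 144]
[344.7 237.8] [344.4 256.8] [105, 106, 103, 105, 104, 105, 105, 105, 107, 112, 78, 62, 53, 55, 55, 50, 55, 53, 53, 54, 54, 52, 53, 54, 54, 55, 55, 55, 54, 80, 89, 96, 141, 144, 140, 139]
front [291.7 269. ] [110, 108, 105, 102, 106, 105, 102, 105, 106, 105, 103, 58, 61, 53, 53, 55, 57, 53, 55, 58, 55, 56, 54, 55, 58, 57, 57, 57, 70, 138, 137, 144, 143, 143, 143, 144, 145, 142, 143, 139, 140, 141]
front [271.  256.7] [61, 110, 101, 63, 66, 65, 66, 67, 66, 65, 66, 68, 50, 53, 52, 55, 51, 53, 53, 53, 51, 51, 53, 57, 52, 53, 53, 52, 55, 76, 83, 92, 91, 95, 90, 91, 88, 90, 90, 92, 87, 89]
```

The lid's edge lies at the predicted shut line to within 1 px along its end and front. Handing in.

```bash
python3 -c "
from workcell import env
print(env.hand_in())"
```

```text
the job is handed in; nothing more can be done
None
```

I put the chrome collar in the empty pocket, hub down and flange up, then shut the lid and handed the job in at about 23 s. The hand-in returned no verdict, but the contact heights and camera checks showed the collar seated and the lid closed.

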